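Charge the mill jar with grinding balls

TASK

Take the scoop and use it to bring at least four of the six grinding balls from the sloping tub into the steel mill jar; whatever you do not load must stay in the tub, and the balls must not be touched with the gripper. Then stand the scoop back on its rubber pad, upright and level. Leave everything else on the bench where it is.

Things in the scene. Friction and masses are not known exactly. Their poses are not given: they have to be found in the camera images.
- scoop: aluminium scoop, 0.16 kg. Bowl 90 x 90, floor 1.6 thick, walls 2.5, open in front (+x) and on top; sides end 25 behind the lip, 22 high, then 42; back 55. Grey flat-sided handle 22 wide (y) x 26 thick rises backwards (-x) from the back wall's top at 30 degrees, to 140 behind the origin and 126 high. Origin: underside of the bowl, centre; x to the lip, z up. Starts level on the pad
- scoop_grip (a point): point in the middle of the handle, good to grip (fingers closing along the scoop's y): 78 behind and 80 above the scoop's origin
- scoop_lip (a point): middle of the scoop's front lip, lower edge: 45 ahead of its origin
- pad: thin grey rubber pad, 220 (x) x 120 (y) x 6 high, the scoop's place; fixed; origin centre of its underside
- tub: grey plastic open tub, fixed; inside 220 long (x, -110 to 110) x 102 wide (y), walls 6 thick, rim 65 above the bench. The smooth floor slopes down at 3 degrees towards +x: 19 above the bench at the -x end, 10 at a crease at x = 55; from the crease an end slope rises at 45 degrees to the +x rim. The balls gather at the crease. Origin: centre of its underside
- tub_crease (a point): middle of the crease in the tub, the lowest line of its floor: 55 towards +x from the tub's origin, 10 above the bench
- jar: open round steel jar, fixed; 136 outer dia, 124 inner dia, 95 high, inner floor 10 above the bench, three clamps 30 high round its foot; origin centre of its underside
- jar_mouth (a point): centre of the jar's mouth, at rim height (95)
- ball1: white ceramic grinding ball, 26 dia, about 25 g, lying in the tub with the other five; origin at its centre (axes turn as it rolls)
- ball2: white ceramic grinding ball, 26 dia, about 25 g, lying in the tub with the other five; origin at its centre (axes turn as it rolls)
- ball3: white ceramic grinding ball, 26 dia, about 25 g, lying in the tub with the other five; origin at its centre (axes turn as it rolls)
- ball4: white ceramic grinding ball, 26 dia, about 25 g, lying in the tub with the other five; origin at its centre (axes turn as it rolls)
- ball5: white ceramic grinding ball, 26 dia, about 25 g, lying in the tub with the other five; origin at its centre (axes turn as it rolls)
- ball6: white ceramic grinding ball, 26 dia, about 25 g, lying in the tub with the other five; origin at its centre (axes turn as it rolls)
- jar_lid: the jar's lid, a steel disc 132 dia x 12 with a 40 dia boss to 30 high, lying on the bench beyond the jar; bystander; origin centre of its underside
- tip_box: box of pipette tips 60 x 120 x 60 high, beyond the tub; bystander; origin centre of its underside
- reagent: amber bottle 64 dia x 130 high, beyond the pad; bystander; origin centre of its underside
- tube_rack: rack of capped tubes 110 x 220 x 104 high, at the left; bystander; origin centre of its underside
- beaker: glass beaker 80 dia x 100 high, at the right; bystander; origin centre of its underside
Things that resemble listed ones, but are neither listed nor needed, are in the scene too. What is shaped like the scoop but orange or red is not meant.

How it is judged:
By the outcome, as a careful person would: the job done as asked, in the order asked, and still so for the second after the job is handed in, with the robot touching nothing.
It also fails if it takes over 64 s, if anything falls off the work surface, if the arm or the gripper's body presses on something with over 40 N, if the wrist force passes 120 N, or if a joint passes its speed limit or range.

ROBOT

A 6-joint arm with a two-finger parallel gripper is mounted at the origin on the work surface. World frame = base frame: x ahead of the robot, y to its left, z up, the work surface at z = 0. Lengths are in m, angles in rad, forces in N, time in s.
With the tool pointing down it reaches from about 0.375 to 0.975 m from the base axis. Payload 3.8 kg.
Tool frame: the origin (TCP) lies between the finger pads; the fingertips stand 22 mm ahead of it and the grasp point (between the pads) lies 3 mm ahead of it (bot.finger_overhang is the distance from the TCP to the fingertips, in m); x points along the fingers, y is the direction in which the jaws open and shut, and the axes are right-handed (so a half turn about x gives the same grasp; the last joint's range is limited). The gripper opens to 85 mm and grips with 20 to 120 N. Pads are 22 mm wide; open, the fingers measure 114 mm over their backs; the gripper's body (76 mm by 85 mm) begins 54 mm behind the grasp point. The pads swing forward as they close: fully open they stand 13 mm farther back than shut.
Start: joints at [1.146, 0.264, 1.604, -0, 1.274, -0.037], TCP at [0.255, 0.625, 0.253] pointing down, gripper open.
Joint ranges: [-2.63, 2.63], [-0.94, 2.18], [0.31, 2.57], [-1.31, 4.45], [0, 2.66], [-2.55, 2.55]. Speed limits (rad/s): [2.57, 2.57, 3.14, 3.14, 3.14, 3.14].

INTERFACE

Orientations are given as a rotation vector (axis times angle).
In Python, from workcell import bot gives the robot as it stands. The module is installed in compiled form; this text tells all that it offers.
- The arm moves only by the tool arm_command, never from a script. Its argument "series" is a list that holds one entry, the list of rows, each a list of 7 numbers: the turn, a rotation vector about the tool's x, y, z in rad, then the shift along the tool's x, y, z in cm, then the opening, from 0 (shut) to 1 (fully open). In form: [[[rx, ry, rz, x, y, z, grip], ...]]. A call has 1 to 10 rows; each row shifts and turns the pose as measured when the row begins, along the tool's axes as they then stand; what a row does not reach is not made up. A row lasts 1/10 s, in which the tool goes at most 50 mm and 8.59 degrees, less where a joint would pass 70% of its speed; a pose out of reach is approached as far as the arm can. A call is refused whole if a number of a shift passes 5 or a number of a turn 0.15, either way. A call with a gripper value outside its range is refused whole. The fingers move at their own pace and stop on an object; "newtons" is the grip in N (left out, the last holds). Time passes only in rows, so rows that do not move let the fingers close. It gives the time, the measured TCP pose, the force and the opening at its end, in the units of the state.
- bot.read_state(): the state, without advancing time (a new reading comes with each control period).
- bot.read_camera(name): name is "scene" or "top"; returns (picture, depth): 400x640x3 uint8, blue, green, red; 400x640 float32, m along the optical axis (not along the pixel's ray), 0 where there is no reading.
- bot.camera_info(name): a dict with "K" (3x3 intrinsics, pixels), "dist_coeffs" ([k1, k2, p1, p2, k3] as OpenCV has them; the pictures are not rectified), "extrinsics" (4x4, takes a point from camera to world coordinates). Camera axes: x right, y down, z forward; pixel columns grow to the right and rows downward; lengths in m; the calibration is good to about 2 mm. A picture is of the moment at which its call begins. camera_info takes no time and is no camera call.
- bot.finish_job(): hands the job in, once; it reports no verdict.
The state is a dict: "time": time; "q": joint angles; "joint_vel": joint speeds; "joint_torque": joint torques, N m; "tool_pos": TCP position; "tcp_rot": TCP orientation; "wrist_force": force on the tool from outside, world axes, zero at the start; "torque": the same for the moment, N m; "width": opening from 0.0 (shut) to 1.0 (fully open).
Only numpy, scipy, OpenCV 4.12 (cv2) and the standard library are available. Lean on these libraries where they do the work, as an engineer would, in place of code of your own. Each camera call takes 0.05 s, during which the arm holds its last target.

## Working session

There is one attempt and no reset: what is moved stays moved. The work goes in short steps, Python scripts to look and compute and a tool call to move; the robot and the scene stay as the last step left them, time stands still between calls to the robot, and variables do not carry over. Pictures are saved under pics/ and viewed, and the job is handed in when it is done.

Besides the shell and the picture viewer there is one more tool, called after "Request:" as a command line: name --argument value ..., lists and objects as JSON in quotes. arm_command: Moves the arm, as the interface text tells. Its arguments: {"type":"object","properties":{"series":{"type":"array"},"newtons":{"type":"number"}},"required":["series"]}

```bash
mkdir -p pics; ls
python3 - <<'E'
from workcell import bot
import cv2,numpy as np
np.set_printoptions(precision=4,suppress=True)
for n in ("scene","top"):
    p,d=bot.read_camera(n); cv2.imwrite(f"pics/{n}0.png",p); np.save(f"pics/{n}0.npy",d)
    i=bot.camera_info(n); print(n,i["K"],i["dist_coeffs"]);print(np.array(i["extrinsics"]))
print(bot.read_state(),bot.finger_overhang)
E
```

```text
pics
scene [[417.0851   0.     323.1101]
 [  0.     417.0851 207.243 ]
 [  0.       0.       1.    ]] [-0.0619  0.      0.      0.      0.    ]
[[-0.8642  0.3756 -0.3347  1.0361]
 [ 0.503   0.6553 -0.5635  0.8187]
 [ 0.0077 -0.6554 -0.7553  1.2076]
 [ 0.      0.      0.      1.    ]]
top [[516.31     0.     321.9614]
 [  0.     516.31   199.2088]
 [  0.       0.       1.    ]] [0.0267 0.     0.     0.     0.    ]
[[ 0.036  -0.9734  0.2262  0.1238]
 [-0.9993 -0.036   0.0041 -0.0296]
 [ 0.0042 -0.2262 -0.9741  2.0369]
 [ 0.      0.      0.      1.    ]]
{'time': 0.1, 'q': array([ 1.1461,  0.2647,  1.6053, -0.    ,  1.2737, -0.0369]), 'joint_vel': array([ 0.0007, -0.0036, -0.0041, -0.0005,  0.0002, -0.0013]), 'joint_torque': array([  0.0012, -51.6706, -36.8591,  -0.0001,   0.0064,   0.    ]), 'tool_pos': array([0.255 , 0.6243, 0.2521]), 'tcp_rot': array([ 0.3027,  1.5498, -0.3058]), 'wrist_force': array([-0.7682,  0.5343, -0.3094]), 'torque': array([0.0038, 0.0122, 0.0284]), 'width': 0.9994518716845546} 0.022
```

View pics/scene0.png

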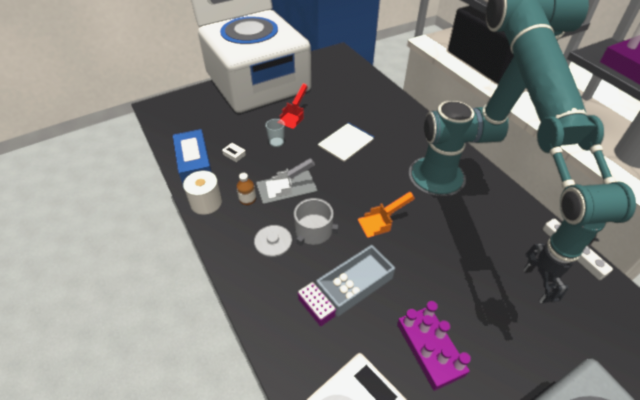

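View pics/top0.png

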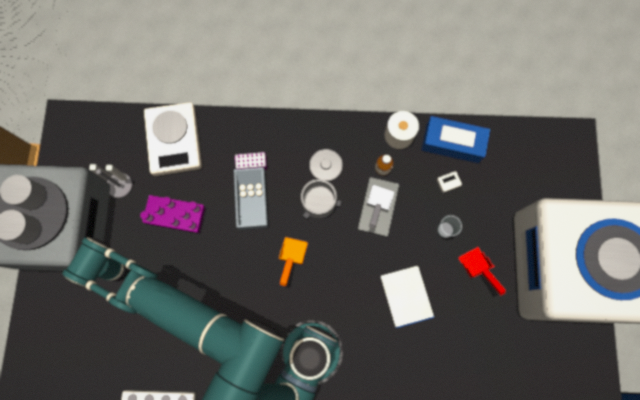

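The grey scoop lies on its pad at top (378,205), scene (290,182). The orange one (top 292,255) and red one (478,262) are decoys. The jar is at top (319,198), the tub at (251,198) with balls near (251,190). Next I'll enlarge this area.

```bash
cat > h.py <<'E'
import cv2,numpy as np
from workcell import bot
np.set_printoptions(precision=4,suppress=True)
def ray(n,px):
    i=bot.camera_info(n);K=np.array(i["K"]);D=np.array(i["dist_coeffs"]);T=np.array(i["extrinsics"])
    u=cv2.undistortPoints(np.array(px,float).reshape(-1,1,2),K,D).reshape(-1,2)
    d=np.c_[u,np.ones(len(u))]@T[:3,:3].T
    return T[:3,3],d
def onplane(n,px,z):
    o,d=ray(n,px); return o+d*((z-o[2])/d[:,2])[:,None]
def proj(n,P):
    i=bot.camera_info(n);K=np.array(i["K"]);D=np.array(i["dist_coeffs"]);T=np.linalg.inv(np.array(i["extrinsics"]))
    return cv2.projectPoints(np.array(P,float).reshape(-1,1,3),cv2.Rodrigues(T[:3,:3])[0],T[:3,3],K,D)[0].reshape(-1,2)
def crop(n,img,x0,y0,x1,y1,s,name):
    c=cv2.resize(img[y0:y1,x0:x1],None,fx=s,fy=s,interpolation=cv2.INTER_CUBIC); cv2.imwrite(name,c)
def deproj(n,d):
    i=bot.camera_info(n);T=np.array(i["extrinsics"])
    v,u=np.mgrid[:400,:640]; o,r=ray(n,np.c_[u.ravel(),v.ravel()])
    return (o+r*d.ravel()[:,None]).reshape(400,640,3)
E
python3 - <<'E'
from h import *
t=cv2.imread("pics/top0.png");s=cv2.imread("pics/scene0.png")
crop("top",t,220,140,420,250,4,"pics/c1.png");crop("scene",s,220,140,420,290,4,"pics/c2.png")
E
```

```text
(no output)
```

View pics/c1.png

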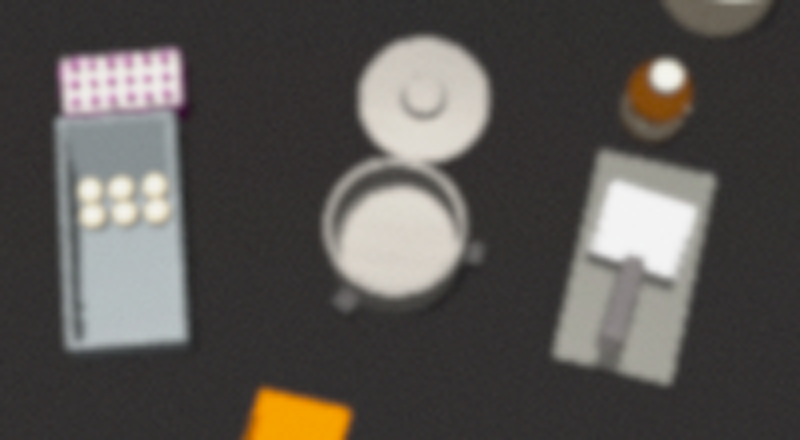

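View pics/c2.png

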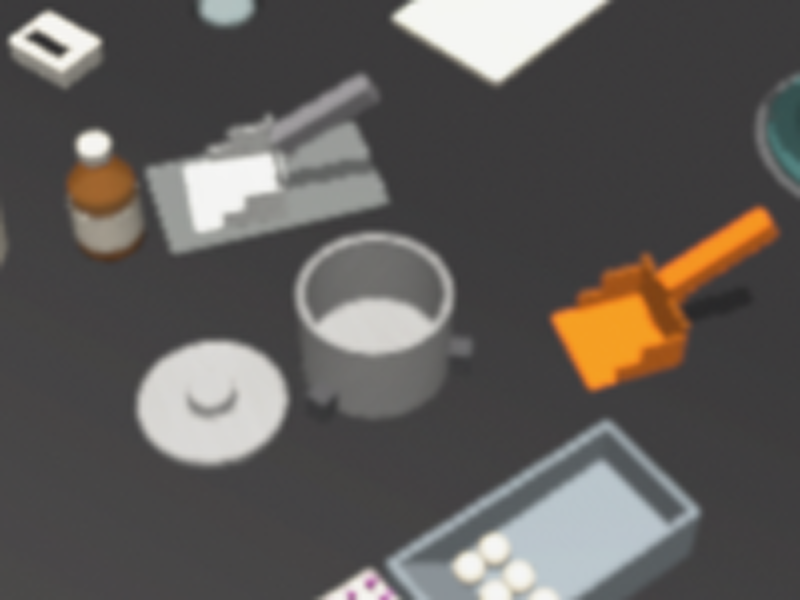

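The crops confirm it: the aluminium scoop with the grey handle stands on the grey pad (top crop 640,240), lip away from the robot. The six balls lie at the crease (crop ~122,202), in two rows of three. Now I'll measure.

```bash
cat > m.py <<'E'
from h import *
for n in("top","scene"):
    img=cv2.imread(f"pics/{n}0.png");P=deproj(n,np.load(f"pics/{n}0.npy"))
    X,Y,Z=P[...,0],P[...,1],P[...,2]
    c={'top':{'tub':(251,198),'jar':(319,198),'pad':(378,205)},'scene':{'tub':(352,280),'jar':(314,222),'pad':(288,184)}}[n]
    # use depth z-height masks
    def pts(m): return P[m]
    if n=="top":
        print("bench z", np.median(Z[120:350,60:590]))
    ctr={'tub':None}
    def rect(a):
        r=cv2.minAreaRect((a[:,:2]*1000).astype(np.float32)); return r
    def near(cx,cy,r): return (np.hypot(X-cx,Y-cy)<r)
    # jar rim
    if n=="top":
        C={k:onplane("top",[v],z)[0] for (k,v),z in zip(c.items(),(.04,.05,.01))}; print(C); np.save("C.npy",C,allow_pickle=True)
    C=np.load("C.npy",allow_pickle=True).item()
    j=near(*C['jar'][:2],.085)&(Z>.085)&(Z<.105)
    a=pts(j)[:,:2]; 
    A=np.c_[2*a,np.ones(len(a))];s=np.linalg.lstsq(A,(a**2).sum(1),rcond=None)[0]
    print(n,"jar",s[:2],"r",np.sqrt(s[2]+s[:2]@s[:2]),len(a),np.median(P[j][:,2]), rect(a))
    t=near(*C['tub'][:2],.16)&(Z>.058)&(Z<.072)
    t&= (abs(img[...,0].astype(int)-img[...,2])<60)
    # exclude tip box: x beyond
    a=pts(t); print(n,"tub rim",rect(a),len(a),np.median(a[:,2]), a[:,:2].min(0),a[:,:2].max(0))
    # balls: bright warm white
    hsv=cv2.cvtColor(img,cv2.COLOR_BGR2HSV)
    b=near(*C['tub'][:2],.15)&(img.min(2)>170)&(img[...,2]>img[...,0].astype(int)+8)
    nn,l,st,ce=cv2.connectedComponentsWithStats(b.astype(np.uint8))
    for i in range(1,nn):
        if st[i,4]>8: print(" ball blob",ce[i],st[i,4],onplane(n,[ce[i]],.028)[0], P[l==i][:,2].max())
    h=near(*C['pad'][:2],.17)&(Z>.075)&(Z<.14)
    a=pts(h); print(n,"handle high",len(a)); 
    for z in (.085,.1,.115,.125):
        q=a[abs(a[:,2]-z)<.005]; print("   z",z,len(q),q.mean(0) if len(q) else None)
E
python3 m.py
```

```text
bench z 0.004137691573889102
{'tub': array([0.582 , 0.2603, 0.04  ]), 'jar': array([ 0.5896, -0.0094,  0.05  ]), 'pad': array([ 0.5788, -0.2471,  0.01  ])}
top jar [ 0.5849 -0.0054] r 0.06458703036738389 192 0.09399400031108274 ((584.85107421875, -5.4104461669921875), (134.4320526123047, 134.05972290039062), 70.72388458251953)
top tub rim ((601.7653198242188, 265.547119140625), (278.291748046875, 119.78459167480469), 4.7930192947387695) 385 0.06333989615094637 [0.4596 0.195 ] [0.7418 0.3322]
 ball blob [247.4928 164.8986] 69 [0.7217 0.2855 0.028 ] 0.06974320287780911
 ball blob [254.2336 189.3869] 137 [0.6206 0.2515 0.028 ] 0.04883293037400671
 ball blob [242.3667 190.15  ] 60 [0.6157 0.2987 0.028 ] 0.04708209690730181
top handle high 327
   z 0.085 69 [ 0.6856 -0.2539  0.0853]
   z 0.1 48 [ 0.6504 -0.2497  0.1003]
   z 0.115 49 [ 0.5385 -0.2246  0.1148]
   z 0.125 46 [ 0.6145 -0.2391  0.1252]
scene jar [ 0.5862 -0.0044] r 0.064617860212677 271 0.09330042381684134 ((586.6025390625, -5.139060974121094), (134.47540283203125, 136.36709594726562), 12.469817161560059)
scene tub rim ((601.5082397460938, 265.030029296875), (276.316162109375, 115.68614959716797), 6.711758136749268) 668 0.06354463116854259 [0.4612 0.1946] [0.7417 0.3333]
 ball blob [339.6981 279.6792] 53 [0.6238 0.2357 0.028 ] 0.03743157041295686
 ball blob [346.0909 288.8333] 66 [0.6238 0.2749 0.028 ] 0.036556562700209794
 ball blob [315.3913 289.4783] 46 [0.7103 0.2277 0.028 ] 0.06266697230197327
 ball blob [352.5455 291.3636] 11 [0.6108 0.293  0.028 ] 0.03773037122041445
 ball blob [324.3793 300.5517] 29 [0.7053 0.2762 0.028 ] 0.06925290179020682
 ball blob [331.0556 306.5556] 18 [0.6978 0.3046 0.028 ] 0.06459659571350196
scene handle high 372
   z 0.085 84 [ 0.6214 -0.2321  0.0853]
   z 0.1 73 [ 0.6015 -0.2308  0.1002]
   z 0.115 50 [ 0.5501 -0.2208  0.1149]
   z 0.125 53 [ 0.5998 -0.2334  0.1253]
```

Run:
```python
from h import *
t=cv2.imread("pics/top0.png");s=cv2.imread("pics/scene0.png")
crop("top",t,228,148,278,234,6,"pics/a.png");crop("top",t,352,172,404,240,6,"pics/b.png")
crop("s",s,295,240,400,325,6,"pics/d.png")
a=cv2.imread("pics/a.png");b=cv2.imread("pics/b.png")
H=max(a.shape[0],b.shape[0]);pad=lambda i:cv2.copyMakeBorder(i,0,H-i.shape[0],0,10,0)
cv2.imwrite("pics/ab.png",np.hstack([pad(a),pad(b)]))
```

```text
(no output)
```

View pics/ab.png

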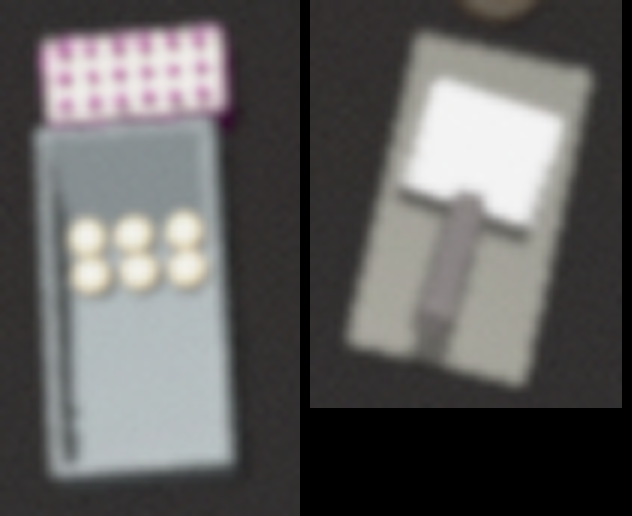

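View pics/d.png

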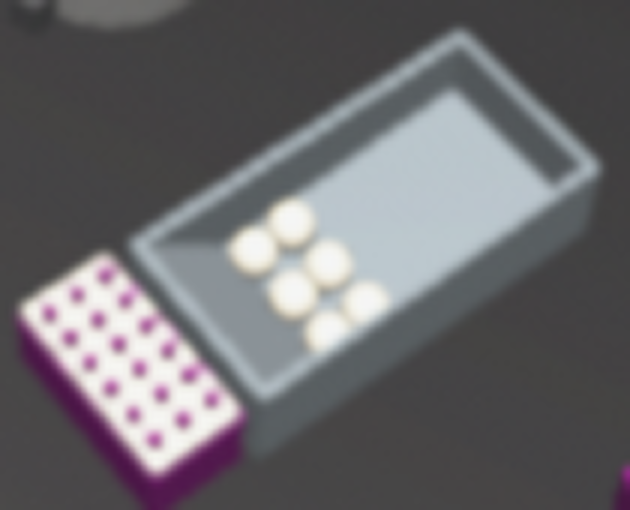

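```bash
cat > m2.py <<'E'
from h import *
def c(p,o,s=6): p=np.array(p,float);return (p+.5)/s-.5+o
def rectfit(P,name):
    ctr=P[:,:2].mean(0); 
    print(name,"ctr",ctr,"edges",np.linalg.norm(np.roll(P,-1,0)-P,axis=1),"yaws",[np.degrees(np.arctan2(*(d[:2][::-1]))) for d in np.roll(P,-1,0)-P])
T=(228,148);B=(352,172);S=(295,240)
rectfit(onplane("top",c([(35,130),(218,122),(235,465),(53,478)],T),.065),"tub top")
rectfit(onplane("scene",c([(460,30),(600,167),(265,398),(133,243)],S),.065),"tub scene")
rectfit(onplane("top",c([(107,33),(282,72),(217,386),(37,347)],B),.006),"pad top")
rectfit(onplane("scene",(np.array([(147,168),(357,122),(390,202),(175,255)])+.5)/4-.5+(220,140),.006),"pad scene")
L=onplane("top",c([(130,78),(252,118)],B),.0076);print("lip corners",L,L.mean(0),np.linalg.norm(L[1]-L[0]))
# scoop by colour mask, back wall top corners
L=onplane("top",c([(404-310,183),(530-310,225)],B),.061);print("back top?",L)
L=onplane("scene",(np.array([(184,165),(194,232)])+.5)/4-.5+(220,140),.0076);print("lip scene",L,L.mean(0),np.linalg.norm(L[1]-L[0]))
img=cv2.imread("pics/top0.png");hsv=cv2.cvtColor(img,cv2.COLOR_BGR2HSV)
w=(img.min(2)>185).astype(np.uint8);w[:172]=0;w[240:]=0;w[:,:352]=0;w[:,404:]=0
cs,_=cv2.findContours(w,0,2);k=max(cs,key=cv2.contourArea);print(cv2.boxPoints(cv2.minAreaRect(k)))
print("white mean",np.argwhere(w).mean(0))
for n,pt,zz in (("top",(432-310,358),.126),("top",(455-310,260),.09)): print(onplane(n,c([pt],B),zz))
E
python3 m2.py
python3 - <<'E'
from h import *
t=cv2.imread("pics/top0.png")
P=deproj("top",np.load("pics/top0.npy"));
for v in range(196,236,4): print(v,[(u,t[v,u].tolist(),(P[v,u]*1000).round().astype(int).tolist()) for u in range(370,384,3)])
E
```

```text
tub top ctr [0.5801 0.2604] edges [0.1209 0.2311 0.1172 0.2342] yaws [np.float64(-85.22838827577648), np.float64(-173.76770454021963), np.float64(96.2405911044895), np.float64(7.108106299873357)]
tub scene ctr [0.5798 0.2612] edges [0.114  0.23   0.1122 0.2292] yaws [np.float64(97.06228436388358), np.float64(6.588607698934062), np.float64(-83.34764858543403), np.float64(-172.9682186005927)]
pad top ctr [ 0.5749 -0.2493] edges [0.1211 0.2208 0.1216 0.2222] yaws [np.float64(-100.96451934095785), np.float64(168.9019006249835), np.float64(79.69977735330868), np.float64(-11.204663925711689)]
pad scene ctr [ 0.5732 -0.2472] edges [0.2208 0.1187 0.218  0.1232] yaws [np.float64(167.7091409509022), np.float64(77.04826842314246), np.float64(-11.103593135088392), np.float64(-101.60377142801033)]
lip corners [[ 0.6636 -0.2271  0.0076]
 [ 0.6387 -0.3098  0.0076]] [ 0.6512 -0.2685  0.0076] 0.08631221276916973
back top? [[ 0.5775 -0.1994  0.061 ]
 [ 0.5525 -0.2819  0.061 ]]
lip scene [[ 0.6346 -0.3135  0.0076]
 [ 0.6649 -0.2257  0.0076]] [ 0.6497 -0.2696  0.0076] 0.09286866790571234
[[366.4 201.8]

[... 1517 characters left out ...]
379, [149, 158, 158], [517, -251, 14]), (382, [153, 163, 163], [521, -265, -4])]
224 [(370, [112, 115, 120], [480, -206, 121]), (373, [121, 121, 126], [478, -216, 134]), (376, [130, 135, 138], [500, -239, 18]), (379, [156, 163, 165], [502, -252, 8]), (382, [155, 163, 164], [502, -264, 12])]
228 [(370, [105, 111, 112], [484, -216, 12]), (373, [96, 101, 103], [467, -219, 106]), (376, [144, 154, 154], [486, -241, 6]), (379, [156, 165, 167], [487, -253, 2]), (382, [156, 166, 166], [486, -264, 8])]
232 [(370, [62, 62, 65], [470, -218, -4]), (373, [86, 90, 91], [467, -228, 15]), (376, [136, 143, 144], [469, -241, 6]), (379, [151, 159, 161], [469, -252, 11]), (382, [155, 164, 165], [470, -265, 6])]
```

```bash
cat > m3.py <<'E'
from h import *
from scipy.spatial.transform import Rotation as R
st=bot.read_state(); print("tool axes cols\n",R.from_rotvec(st["tcp_rot"]).as_matrix())
for n,box in(("top",(362,200,392,236)),("scene",(280,155,318,185))):
    img=cv2.imread(f"pics/{n}0.png").astype(int);u0,v0,u1,v1=box
    m=(img[...,1]-img[...,0]<5)&(img.max(2)<185)&(img.min(2)>85)
    mm=np.zeros_like(m);mm[v0:v1,u0:u1]=m[v0:v1,u0:u1]
    nn,l,s,c=cv2.connectedComponentsWithStats(mm.astype(np.uint8));k=1+np.argmax(s[1:,4]);m=l==k
    cv2.imwrite(f"pics/hm_{n}.png",cv2.resize((m*255).astype(np.uint8)[v0:v1,u0:u1],None,fx=8,fy=8,interpolation=0))
    q=np.argwhere(m)[:,::-1]
    print(n,len(q),q.min(0),q.max(0))
    if n=="top":
        C=np.array([[np.mean(q[q[:,1]==v][:,0]),v] for v in np.unique(q[:,1])])[2:-3]
    else:
        C=np.array([[u,np.mean(q[q[:,0]==u][:,1])] for u in np.unique(q[:,0])])[3:-3]
    org=np.array([.6075,-.256]);yaw=np.radians(-17)
    for it in range(6):
        h=np.array([np.cos(yaw),np.sin(yaw)])
        o,d=ray(n,C)
        # handle mid/top plane: z = z0 - .577*(xs+.078)
        z0=.086+(.0 if n=="scene" else .015); t=np.tan(np.pi/6)
        a=d[:,2]+t*(d[:,:2]@h); b=z0-t*((o[:2]-org)@h+.078)-o[2]
        P=o+d*(b/a)[:,None]
        p=np.polyfit(P[:,0],P[:,1],1);yaw=np.arctan(p[0])
        lip=np.array([.6505,-.269]); # keep along-position
        s=np.array([np.cos(yaw),np.sin(yaw)]);
        pt=np.array([.5748,np.polyval(p,.5748)]); org=pt+s*((lip-pt)@s-.045)
    print(n,"yaw",np.degrees(yaw),"org",org,"y at .533",np.polyval(p,.533),P[0],P[-1], "res",np.std(P[:,1]-np.polyval(p,P[:,0])))
E
python3 m3.py
```

```text
tool axes cols
 [[-0.0008  0.3782  0.9257]
 [-0.0019  0.9257 -0.3782]
 [-1.     -0.0021 -0.0001]]
top 178 [367 202] [389 230]
top yaw -14.481270210453218 org [ 0.609  -0.2495] y at .533 -0.22990244697443074 [ 0.5651 -0.2172  0.0852] [ 0.4646 -0.2135  0.1419] res 0.006906574409628338
scene 572 [280 158] [315 184]
scene yaw -55.01904933560082 org [ 0.5676 -0.2721] y at .533 -0.2225384917755543 [ 0.5645 -0.2938  0.0317] [ 0.5033 -0.1626  0.114 ] res 0.015257662852767749
```

Run:
```python
from h import *
for n in("top","scene"):
    P=deproj(n,np.load(f"pics/{n}0.npy")).reshape(-1,3)
    m=(P[:,2]>.075)&(P[:,2]<.15)&(P[:,0]>.44)&(P[:,0]<.56)&(P[:,1]>-.28)&(P[:,1]<-.17)
    q=P[m]; 
    c=q.mean(0); 
    # direct line fit in xy
    u,s,vt=np.linalg.svd(q[:,:2]-c[:2]); d=vt[0]; print(n,m.sum(),c,np.degrees(np.arctan(d[1]/d[0])),s/np.sqrt(len(q)), "y at .533",c[1]+(.533-c[0])*d[1]/d[0])
    e=q[:,2]-(.101-.577*((q[:,:2]-[.6075,-.253])@[.957,-.29]+.078)); print("height resid vs top plane",np.percentile(e,[10,50,90]))
    P=deproj(n,np.load(f"pics/{n}0.npy")).reshape(-1,3)
    m=(P[:,2]>.022)&(P[:,2]<.065)&(P[:,0]>.53)&(P[:,0]<.67)&(P[:,1]>-.32)&(P[:,1]<-.18)
    r=cv2.minAreaRect((P[m][:,:2]*1000).astype(np.float32)); print(" walls",m.sum(),r)
```

```text
top 133 [ 0.5108 -0.2221  0.1108] -17.74966992572416 [0.028  0.0064] y at .533 -0.22926230643232667
height resid vs top plane [-0.0143 -0.0023  0.0042]
 walls 68 ((617.5472412109375, -254.52981567382812), (89.80048370361328, 118.20118713378906), 73.66996002197266)
scene 205 [ 0.5149 -0.2187  0.1035] -18.339579375280106 [0.0256 0.0069] y at .533 -0.22473739962065575
height resid vs top plane [-0.0239 -0.0061  0.0003]
 walls 162 ((582.7998046875, -245.43824768066406), (99.84552764892578, 86.42475128173828), 72.07503509521484)
```

```bash
cat > plan.py <<'E'
from h import *
import sys,json
from scipy.spatial.transform import Rotation as R, Slerp
def orient(yaw,pitch=0,roll=0):
    """tool pose for scoop heading yaw(deg), pitch lip-down +(deg)"""
    h=R.from_euler('Z',yaw,degrees=True)*R.from_euler('Y',pitch,degrees=True)*R.from_euler('X',roll,degrees=True)
    base=np.array([[0,0,1],[0,1,0],[-1,0,0]],float) # cols: tool x=-Z, y=Y, z=X
    return h*R.from_matrix(base)
def cur():
    s=bot.read_state(); return np.array(s["tool_pos"]),R.from_rotvec(s["tcp_rot"]),s
def rows(p0,r0,p1,r1,grip,vmax=.045,wmax=.145,nmin=1,profile=False):
    d=np.linalg.norm(p1-p0);w=(r0.inv()*r1).magnitude();n=max(nmin,int(np.ceil(max(d/vmax,w/wmax)-1e-6)))
    S=Slerp([0,1],R.concatenate([r0,r1]));out=[];p,r=p0,r0
    for k in range(1,n+1):
        f=k/n
        q=p0+(p1-p0)*f;rr=S(f)
        t=r.inv().apply(q-p)*100; rv=(r.inv()*rr).as_rotvec()
        row=[*np.round(rv,3),*np.round(t,2),grip]; out.append([float(x) for x in row])
        p=p+r.apply(np.array(row[3:6])/100); r=r*R.from_rotvec(row[:3])
    return out
def show(rs):
    for i in range(0,len(rs),10): print("[["+",".join("["+",".join(f"{x:g}" for x in r)+"]" for r in rs[i:i+10])+"]]")
def go(p1,r1,grip,**k):
    p0,r0,s=cur(); show(rows(p0,r0,np.array(p1),r1,grip,**k))
def status():
    p,r,s=cur(); M=r.as_matrix(); print("t",round(s["time"],2),"p",p,"yaw",np.degrees(np.arctan2(M[1,2],M[0,2])),"pitch",-np.degrees(np.arcsin(M[2,2])),"roll",np.degrees(np.arcsin(M[2,1])),"F",s["wrist_force"],"w",round(s["width"],3),"q",s["q"])
E
python3 -c "
from plan import *
status(); go([.533,-.2305,.20],orient(-17.3),1)"
```

```text
t 0.1 p [0.255  0.6243 0.2521] yaw -22.2198701720489 pitch 0.0043277309336147785 roll -0.1176159785341907 F [-0.7682  0.5343 -0.3094] w 0.999 q [ 1.1461  0.2647  1.6053 -0.      1.2737 -0.0369]
[[[-0.004,-0,0,0.25,-3.27,2.76,1],[-0.004,-0,0,0.26,-3.28,2.76,1],[-0.004,-0,0,0.25,-3.28,2.74,1],[-0.004,-0,0,0.26,-3.3,2.72,1],[-0.004,-0,0,0.25,-3.32,2.71,1],[-0.005,-0,0.001,0.26,-3.32,2.7,1],[-0.004,-0,-0,0.25,-3.33,2.68,1],[-0.004,-0,-0,0.25,-3.35,2.67,1],[-0.004,-0,-0,0.25,-3.36,2.66,1],[-0.004,-0,-0,0.25,-3.36,2.64,1]]]
[[[-0.004,-0,0,0.25,-3.38,2.63,1],[-0.004,-0,0,0.25,-3.39,2.61,1],[-0.004,-0,0,0.25,-3.4,2.61,1],[-0.004,-0,0,0.26,-3.41,2.58,1],[-0.004,-0,0,0.25,-3.42,2.58,1],[-0.004,-0,0.001,0.25,-3.43,2.56,1],[-0.005,-0,-0,0.24,-3.44,2.55,1],[-0.004,-0,-0,0.25,-3.45,2.53,1],[-0.004,-0,-0,0.25,-3.46,2.51,1],[-0.004,-0,-0,0.25,-3.48,2.5,1]]]
[[[-0.004,-0,0,0.25,-3.48,2.49,1]]]
```

Request:
arm_command --series '[[[0,0,0,0.2,-3.3,2.7,1],[0,0,0,0.2,-3.3,2.7,1],[0,0,0,0.2,-3.3,2.7,1],[0,0,0,0.2,-3.3,2.7,1],[0,0,0,0.2,-3.3,2.7,1],[0,0,0,0.2,-3.3,2.7,1],[0,0,0,0.2,-3.3,2.7,1],[0,0,0,0.2,-3.3,2.7,1],[0,0,0,0.2,-3.3,2.7,1],[0,0,0,0.2,-3.3,2.7,1]]]' --newtons 60

```text
time: 1.1
tool_pos: [0.3804, 0.2053, 0.226]
tcp_rot: [0.29, 1.554, -0.302]
wrist_force: [0.5, -0.2, 0.2]
width: 0.999
```

```bash
python3 -c "
from plan import *
status(); go([.533,-.2305,.20],orient(-17.3),1)"
```

```text
t 1.1 p [0.3804 0.2053 0.226 ] yaw -21.61245411815642 pitch 0.12121018482914425 roll -0.4559043035089901 F [ 0.519  -0.169   0.1753] w 0.999 q [ 0.4401 -0.1856  2.1211 -0.0042  1.2133 -0.752 ]
[[[-0.007,-0,0.001,0.26,-3.17,2.75,1],[-0.007,-0,0,0.25,-3.19,2.73,1],[-0.007,-0.001,0.001,0.25,-3.21,2.7,1],[-0.006,0,0.001,0.25,-3.23,2.68,1],[-0.007,-0,0.001,0.25,-3.24,2.66,1],[-0.007,-0,0,0.25,-3.26,2.64,1],[-0.007,-0.001,0.001,0.25,-3.28,2.62,1],[-0.007,0,0.001,0.24,-3.3,2.59,1],[-0.007,0,0,0.24,-3.32,2.57,1],[-0.006,-0,0.001,0.24,-3.34,2.55,1]]]
[[[-0.007,-0,0.001,0.24,-3.35,2.53,1]]]
```

Request:
arm_command --series '[[[-0.007,0,0,0.2,-3.2,2.7,1],[-0.007,0,0,0.2,-3.2,2.7,1],[-0.007,0,0,0.2,-3.2,2.7,1],[-0.007,0,0,0.2,-3.2,2.7,1],[-0.007,0,0,0.2,-3.2,2.7,1],[-0.007,0,0,0.2,-3.3,2.6,1],[-0.007,0,0,0.2,-3.3,2.6,1],[-0.007,0,0,0.2,-3.3,2.6,1],[-0.007,0,0,0.2,-3.3,2.6,1],[-0.007,0,0,0.2,-3.3,2.6,1]]]'

```text
time: 2.1
tool_pos: [0.5188, -0.2081, 0.2042]
tcp_rot: [0.236, 1.563, -0.245]
wrist_force: [-0.5, 0.2, -0.4]
width: 1.001
```

```bash
python3 -c "
from plan import *
status(); go([.533,-.2305,.20],orient(-17.3),1);go([.533,-.2305,.089],orient(-17.3),1)
p,d=bot.read_camera('scene');cv2.imwrite('pics/s1.png',p); crop('s',p,220,80,420,230,4,'pics/s1c.png')
"
```

```text
t 2.1 p [ 0.5188 -0.2081  0.2042] yaw -17.538345255529173 pitch 0.2758561928579261 roll -0.37750095200848877 F [-0.5455  0.1528 -0.4042] w 1.001 q [-0.4219  0.0848  1.9059 -0.0078  1.155  -1.6835]
[[[-0.004,-0.005,0.007,0.42,-1.7,2.03,1]]]
[[[-0.001,-0.002,0.002,3.84,-0.54,0.7,1],[-0.002,-0.001,0.002,3.84,-0.56,0.68,1],[-0.001,-0.002,0.003,3.84,-0.56,0.69,1]]]
```

View pics/s1c.png

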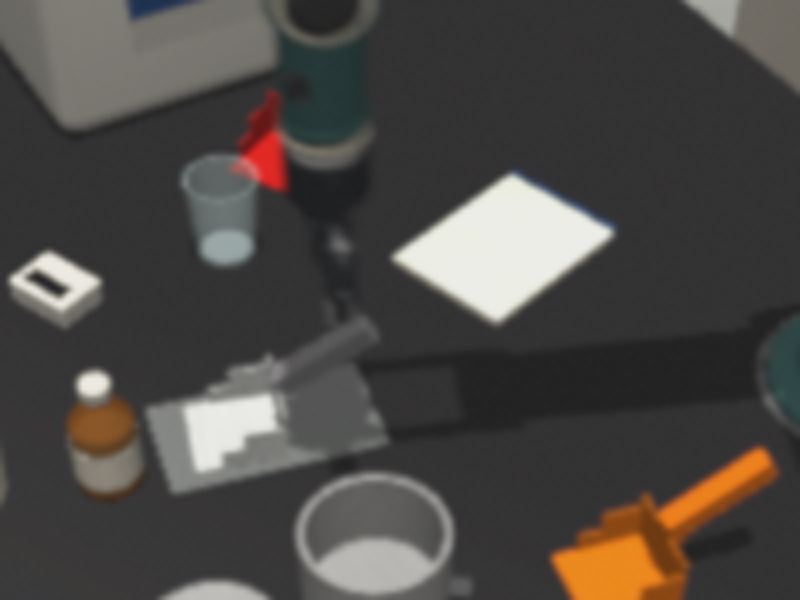

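The gripper hangs above the handle of the grey scoop (crop ~340,300). The pose fits, so I'm descending.

Request:
arm_command --series '[[[-0.004,-0.005,0.007,0.4,-1.7,2.0,1],[0,0,0,3,0,0,1],[0,0,0,3,0,0,1],[0,0,0,2,0,0,1]]]'

```text
time: 2.55
tool_pos: [0.5383, -0.2427, 0.1204]
tcp_rot: [0.237, 1.547, -0.248]
wrist_force: [0.6, 0.2, 0.0]
width: 0.999
```

```bash
python3 -c "
from plan import *
status(); go([.533,-.2305,.089],orient(-17.3),1)
p,d=bot.read_camera('scene');P=deproj('scene',d);cv2.imwrite('pics/s2.png',p); crop('s',p,240,140,340,215,8,'pics/s2c.png')
"
```

```text
t 2.55 p [ 0.5383 -0.2427  0.1204] yaw -17.73104952847944 pitch -0.6349019083019554 roll -0.2832125234424779 F [0.598  0.1589 0.0027] w 0.999 q [-0.4639  0.216   1.923  -0.0038  0.9909 -1.7232]
[[[-0.008,0.011,0.005,3.12,1.01,-0.91,1]]]
```

View pics/s2c.png

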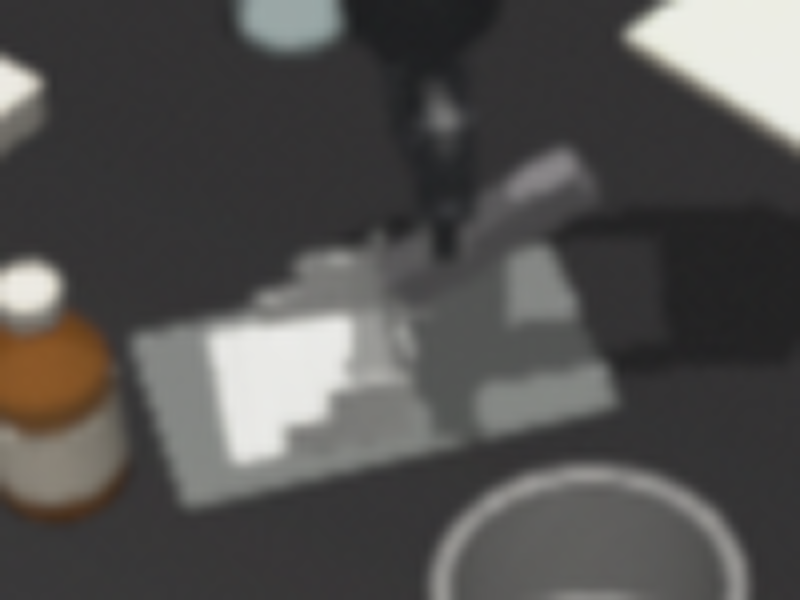

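Request:
arm_command --series '[[[-0.004,0.01,0.006,1.0,1.0,-0.9,1],[0,0,0,1.0,0,0,1],[0,0,0,0.5,0,0,1],[0,0,0,0,0,0,1]]]'

```text
time: 3.0
tool_pos: [0.529, -0.2267, 0.0895]
tcp_rot: [0.242, 1.565, -0.236]
wrist_force: [-0.1, 0.1, 0.2]
width: 0.999
```

```bash
python3 -c "
from plan import *
status(); go([.533,-.2305,.089],orient(-17.3),1)"
```

```text
t 3.0 p [ 0.529  -0.2267  0.0895] yaw -17.430987288258002 pitch 0.4778024409359044 roll 0.17569401647366156 F [-0.084   0.127   0.2364] w 0.999 q [-0.4491  0.2381  1.9616  0.0022  0.9507 -1.717 ]
[[[-0.002,-0.008,-0.003,0.05,-0.25,0.49,1]]]
```

Request:
arm_command --series '[[[0,-0.006,0,0,-0.2,0.4,1],[0,0,0,0,0,0,1],[0,0,0,0,0,0,0],[0,0,0,0,0,0,0],[0,0,0,0,0,0,0],[0,0,0,0,0,0,0],[0,0,0,0,0,0,0],[0,0,0,0,0,0,0]]]' --newtons 80

```text
time: 3.8
tool_pos: [0.5354, -0.2315, 0.0936]
tcp_rot: [0.239, 1.552, -0.238]
wrist_force: [-0.5, -0.2, -0.8]
width: 0.245
```

```bash
python3 -c "
from plan import *
status()
p,d=bot.read_camera('top');cv2.imwrite('pics/t3.png',p); crop('s',p,345,165,415,240,8,'pics/t3c.png')
"
```

```text
t 3.8 p [ 0.5354 -0.2315  0.0936] yaw -17.432402312944884 pitch -0.3146750059788447 roll 0.10463537620474618 F [-0.4961 -0.1856 -0.836 ] w 0.245 q [-0.4523  0.2385  1.9521  0.0032  0.9459 -1.7208]
```

View pics/t3c.png

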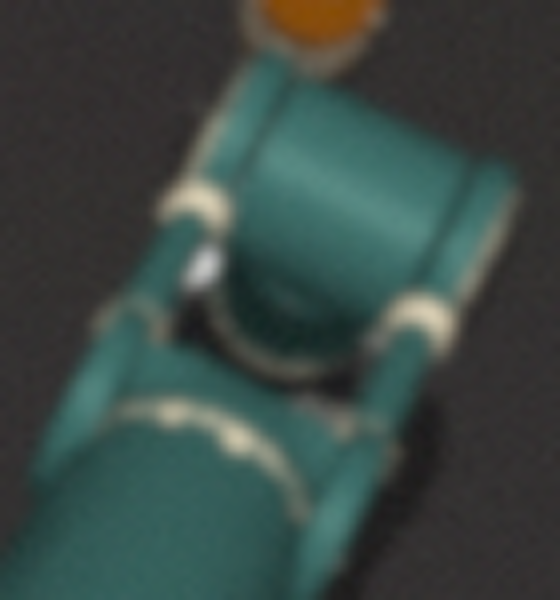

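Request:
arm_command --series '[[[0,0,0,-1,0,0,0],[0,0,0,-2,0,0,0],[0,0,0,-3,0,0,0],[0,0,0,-3,0,0,0],[0,0,0,-3,0,0,0],[0,0,0,-3,0,0,0],[0,0,0,-2,0,0,0],[0,0,0,0,0,0,0]]]'

```text
time: 4.65
tool_pos: [0.5318, -0.2301, 0.27]
tcp_rot: [0.241, 1.559, -0.236]
wrist_force: [-0.4, -0.1, -1.0]
width: 0.238
```

```bash
python3 -c "
from plan import *
status()
p,d=bot.read_camera('scene');cv2.imwrite('pics/s4.png',p); crop('s',p,230,90,350,210,5,'pics/s4c.png')
b=(np.array([(86,236),(132,233),(184,230),(90,274),(138,270),(186,267)])+.5)/6-.5+(228,148)
P=onplane('top',b,.027);b2=(np.array([(253,249),(291,219),(293,293),(330,263),(325,330),(365,302)])+.5)/6-.5+(295,240)
P2=onplane('scene',b2,.027)
a=np.radians(6.7);Rm=np.array([[np.cos(a),np.sin(a)],[-np.sin(a),np.cos(a)]])
print((P[:,:2]-[.58,.2608])@Rm.T*1000);print((P2[:,:2]-[.58,.2608])@Rm.T*1000)
"
```

```text
t 4.65 p [ 0.5318 -0.2301  0.27  ] yaw -17.412530805207865 pitch 0.11719871220863218 roll 0.16994872376533157 F [-0.449  -0.1325 -0.9881] w 0.238 q [-0.4529  0.0754  1.7916  0.0027  1.2771 -1.7205]
[[ 53.6266  34.8301]
 [ 53.2519   4.1092]
 [ 52.5567 -30.638 ]
 [ 27.264   33.3821]
 [ 27.4599   1.385 ]
 [ 26.9686 -30.6099]]
[[ 51.1229 -32.0564]
 [ 22.7587 -34.5096]
 [ 50.6932   2.1367]
 [ 23.1177  -0.3011]
 [ 51.0431  29.7302]
 [ 23.2497  29.4605]]
```

View pics/s4c.png

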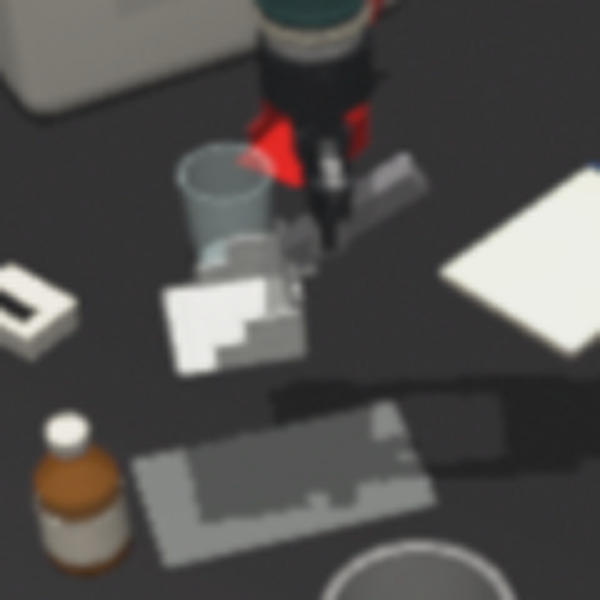

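```bash
python3 -c "
from plan import *
L=onplane('scene',(np.array([(164,290),(179,375)])+.5)/5-.5+(230,90),.184)
p,r,s=cur();print(L);print((r.inv().apply(L-p))*1000)
go([.46,.02,.27],orient(6.7,0),0); print()
a=np.radians(6.7);h=np.array([np.cos(a),np.sin(a)]);lip=np.array([.58,.2608])+h*(-.002)
for z in (.16,):
  print(np.r_[lip-h*.122,z])
p1=np.r_[lip-h*.122,.27]
show(rows(np.array([.46,.02,.27]),orient(6.7),p1,orient(6.7),0))
"
```

```text
[[ 0.6306 -0.3107  0.184 ]
 [ 0.6598 -0.2215  0.184 ]]
[[ 83.7646 -47.7135 119.4201]
 [ 84.0659  46.1273 120.5983]]
[[[-0.07,-0.001,-0.001,-0,3.62,-2.38,0],[-0.07,-0,-0,-0.02,3.77,-2.12,0],[-0.07,-0.001,-0.001,-0.01,3.92,-1.85,0],[-0.071,-0,-0.001,-0.01,4.03,-1.57,0],[-0.07,-0.001,-0,-0.02,4.14,-1.28,0],[-0.07,-0,-0.001,-0.03,4.21,-0.99,0]]]

[0.4568 0.2463 0.16  ]
[[[0,0,0,0,3.75,0.39,0],[0,0,0,0,3.76,0.39,0],[0,0,0,0,3.75,0.38,0],[0,0,0,0,3.75,0.39,0],[0,0,0,0,3.75,0.39,0],[0,0,0,0,3.76,0.39,0]]]
```

Request:
arm_command --series '[[[-0.07,0,0,0,3.6,-2.4,0],[-0.07,0,0,0,3.8,-2.1,0],[-0.07,0,0,0,3.9,-1.8,0],[-0.07,0,0,0,4.0,-1.6,0],[-0.07,0,0,0,4.1,-1.3,0],[-0.07,0,0,0,4.2,-1.0,0],[0,0,0,0,3.7,0.4,0],[0,0,0,0,3.7,0.4,0],[0,0,0,0,3.7,0.4,0],[0,0,0,0,3.7,0.4,0]]]'

```text
time: 5.7
tool_pos: [0.4419, 0.1767, 0.2513]
tcp_rot: [-0.093, 1.598, 0.102]
wrist_force: [1.1, -0.7, -0.8]
width: 0.241
```

```bash
cat >> plan.py <<'E'
A=np.radians(6.7);TH=np.array([np.cos(A),np.sin(A)]);TL=np.array([-np.sin(A),np.cos(A)]);TC=np.array([.58,.2608])
def tubpose(xl,zl,pitch,y=0.,off=(.121,.0876)):
    """TCP for lip (lower edge) at tub x=xl (m), height zl"""
    t=np.radians(pitch);c,s=np.cos(t),np.sin(t)
    dx=-off[0]*c+off[1]*s; dz=off[0]*s+off[1]*c
    return np.r_[TC+TH*(xl+dx)+TL*y,zl+dz],orient(6.7,pitch)
def lipnow(off=(.121,.0876)):
    p,r,s=cur(); l=p+r.apply([off[1],0,off[0]]); d=l[:2]-TC; print("lip tub x,y,z mm",d@TH*1000,d@TL*1000,l[2]*1000)
E
python3 -c "
from plan import *
status();lipnow(); p,r=tubpose(-.002,.11,4.5); print(p);go(p,r,0)"
```

```text
t 5.7 p [0.4419 0.1767 0.2513] yaw 7.116228667222818 pitch 1.6795792434873225 roll 0.42379345172913635 F [ 1.1476 -0.7468 -0.844 ] w 0.241 q [ 0.3191 -0.1006  2.0005  0.0135  1.269  -1.38  ]
lip tub x,y,z mm -28.595068364585178 -65.9228078224116 160.23560896531393
[0.465  0.2473 0.2068]
[[[0.004,0.025,-0.004,2.2,3.34,1.65,0],[0.003,0.024,-0.003,2.15,3.36,1.69,0]]]
```

Request:
arm_command --series '[[[0,0.02,0,1,3,1.5,0],[0,0.02,0,1,2,1.2,0],[0,0,0,0,0,0,0],[0,0,0,0,0,0,0]]]'

```text
time: 6.1
tool_pos: [0.4565, 0.2351, 0.2224]
tcp_rot: [-0.104, 1.65, 0.104]
wrist_force: [0.1, 0.6, -1.4]
width: 0.24
```

```bash
python3 -c "
from plan import *
status();lipnow(); p,r=tubpose(-.002,.08,4.5); print(p);go(p,r,0)"
```

```text
t 6.1 p [0.4565 0.2351 0.2224] yaw 7.548556059636673 pitch 4.689178594639563 roll 0.30427398190553 F [ 0.1015  0.5604 -1.4381] w 0.24 q [ 0.4096  0.028   1.9328  0.029   1.2582 -1.3027]
lip tub x,y,z mm -12.26377534890857 -8.961794505874115 125.2374708370349
[0.465  0.2473 0.1768]
[[[0.007,-0.002,-0.002,2.23,0.54,0.69,0],[0.008,-0.001,-0.002,2.24,0.54,0.68,0]]]
```

Request:
arm_command --series '[[[0.007,0,-0.002,1.5,0.5,0.6,0],[0.007,0,-0.002,1.5,0.4,0.5,0],[0,0,0,0.5,0,0,0],[0,0,0,0,0,0,0]]]'

```text
time: 6.5
tool_pos: [0.462, 0.2429, 0.1814]
tcp_rot: [-0.096, 1.654, 0.085]
wrist_force: [0.6, -0.3, -0.6]
width: 0.24
```

```bash
python3 -c "
from plan import *
status();lipnow(); p,r=tubpose(-.002,.016,4.5); print(p);go(p,r,0)
for n in ('scene','top'):
  p,d=bot.read_camera(n);cv2.imwrite('pics/%s5.png'%n,p)
  if n=='scene': crop('s',p,270,200,410,320,5,'pics/s5c.png')
"
```

```text
t 6.5 p [0.462  0.2429 0.1814] yaw 6.502666064314207 pitch 4.900644659058654 roll -0.12262198721558132 F [ 0.5859 -0.2942 -0.6264] w 0.24 q [ 0.4214  0.0834  1.9543  0.0257  1.1861 -1.2736]
lip tub x,y,z mm -6.251479189756468 -4.607304207217222 83.73738152497356
[0.465  0.2473 0.1128]
[[[-0.002,-0.003,0.001,3.4,0.21,0.47,0],[-0.001,-0.004,0.001,3.4,0.2,0.46,0]]]
```

View pics/s5c.png

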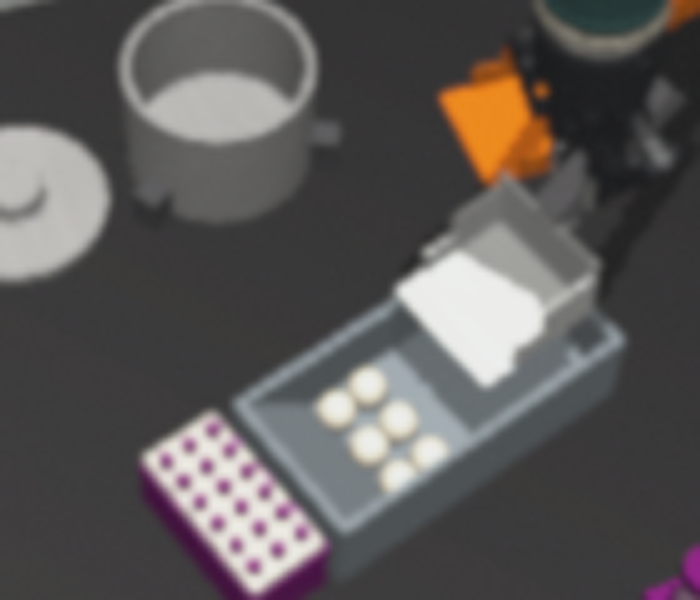

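View pics/top5.png

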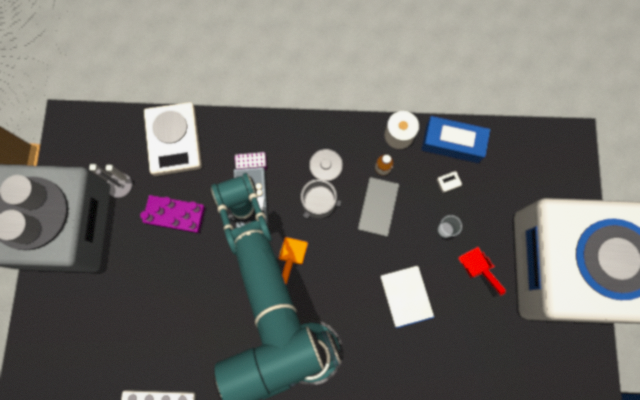

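The scoop hangs over the rear half of the tub (lip corners at crop 398,292 and 488,387), and all six balls are ahead of it. I'll check the lateral centring from the lip corners.

```bash
python3 -c "
from plan import *
L=onplane('scene',(np.array([(397,292),(489,388)])+.5)/5-.5+(270,200),.0845)
d=L[:,:2]-TC;print(d@TH*1000,d@TL*1000)
R4=onplane('scene',(np.array([(236,403),(345,530),(622,340)])+.5)/5-.5+(270,200),.065);d=R4[:,:2]-TC;print(d@TH*1000,d@TL*1000)
"
```

```text
[-10.847  -11.4733] [-50.002   40.1749]
[ 114.6725  114.3489 -113.3488] [-55.0044  55.6436  56.5692]
```

Request:
arm_command --series '[[[0,-0.002,0,1.5,0.3,0.4,0],[0,-0.002,0,2,0.2,0.4,0],[0,0,0,1,0,0.2,0],[0,0,0,0,0,0,0]]]'

```text
time: 7.0
tool_pos: [0.4711, 0.249, 0.1396]
tcp_rot: [-0.092, 1.641, 0.086]
wrist_force: [-0.6, -0.1, -2.1]
width: 0.24
```

```bash
python3 -c "
from plan import *
status();lipnow(); p,r=tubpose(-.002,.014,4.5); print(p);go(p,r,0)
n='scene';p,d=bot.read_camera(n);cv2.imwrite('pics/%s6.png'%n,p);crop('s',p,270,200,410,320,5,'pics/s6c.png')
"
```

```text
t 7.0 p [0.4711 0.249  0.1396] yaw 6.4366286671663255 pitch 4.153622709099614 roll 0.033209778384311044 F [-0.6192 -0.0681 -2.1117] w 0.24 q [ 0.4255  0.1385  1.9768  0.0257  1.0952 -1.2702]
lip tub x,y,z mm 4.840066560105802 0.512821960782045 43.42730117420529
[0.465  0.2473 0.1108]
[[[-0.005,0.006,-0.001,2.91,-0.1,-0.42,0]]]
```

View pics/s6c.png

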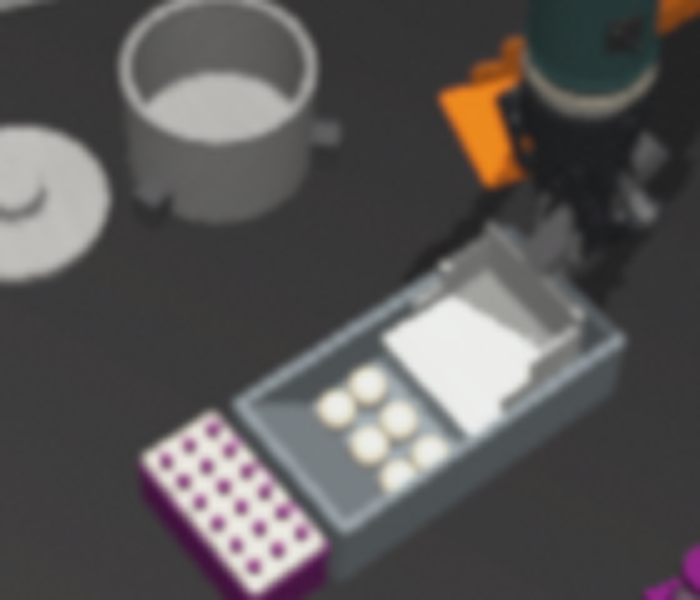

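Request:
arm_command --series '[[[0,0.004,0,1,0,-0.4,0],[0,0.002,0,1,0,-0.2,0],[0,0,0,0.4,0,0,0],[0,0,0,0,0,0,0]]]'

```text
time: 7.45
tool_pos: [0.4643, 0.2486, 0.1175]
tcp_rot: [-0.09, 1.644, 0.087]
wrist_force: [0.1, 0.3, -0.5]
width: 0.239
```

```bash
python3 -c "
from plan import *
status();lipnow(); p,r=tubpose(.0,.013,4.5); print(p);go(p,r,0)
"
```

```text
t 7.45 p [0.4643 0.2486 0.1175] yaw 6.424832743356498 pitch 4.271310768489667 roll 0.12364548518930966 F [ 0.0689  0.2788 -0.5111] w 0.239 q [ 0.4287  0.1536  2.0058  0.0291  1.0526 -1.2694]
lip tub x,y,z mm -2.1776976528989347 1.0644819511436039 21.10162121370253
[0.467  0.2475 0.1098]
[[[-0.005,0.004,-0.003,0.74,-0.14,0.31,0]]]
```

Request:
arm_command --series '[[[-0.003,0.004,0,0.4,-0.1,0.1,0],[0,0,0,0.3,0,0,0],[0,0,0,0.2,0,0,0],[0,0,0,0,0,0,0]]]'

```text
time: 7.85
tool_pos: [0.4655, 0.2481, 0.1096]
tcp_rot: [-0.093, 1.646, 0.09]
wrist_force: [-2.0, 0.0, 2.3]
width: 0.241
```

```bash
python3 -c "
from plan import *
status();lipnow(); p,r=tubpose(.0,.013,4.5); print(p);go(p,r,0)
"
```

```text
t 7.85 p [0.4655 0.2481 0.1096] yaw 6.629464384130962 pitch 4.435706191150896 roll 0.1664038647829991 F [-1.9988  0.0146  2.2533] w 0.241 q [ 0.4261  0.1662  2.0079  0.0306  1.0405 -1.2767]
lip tub x,y,z mm -1.3162374934929637 0.8496698186710936 12.922848988545246
[0.467  0.2475 0.1098]
[[[-0.001,0.001,-0.003,-0.03,-0.07,0.14,0]]]
```

Request:
arm_command --series '[[[0,0,-0.001,0,-0.1,1,0],[0,0,0,0,0,1,0],[0,0,0,0,0,1,0],[0,0,0,0,0,0.8,0]]]'

```text
time: 8.25
tool_pos: [0.5047, 0.252, 0.1077]
tcp_rot: [-0.094, 1.648, 0.09]
wrist_force: [-4.8, 0.2, 4.9]
width: 0.245
```

```bash
python3 -c "
from plan import *
status();lipnow(); 
n='scene';p,d=bot.read_camera(n);cv2.imwrite('pics/%s7.png'%n,p);crop('s',p,270,200,410,320,5,'pics/s7c.png')
"
```

```text
t 8.25 p [0.5047 0.252  0.1077] yaw 6.650490279534598 pitch 4.5214751380212626 roll 0.14208804822097518 F [-4.8019  0.2332  4.9029] w 0.245 q [ 0.4046  0.2339  1.9296  0.0286  1.0532 -1.2972]
lip tub x,y,z mm 37.866816463153114 0.1847638639351757 10.831539904199133
```

View pics/s7c.png

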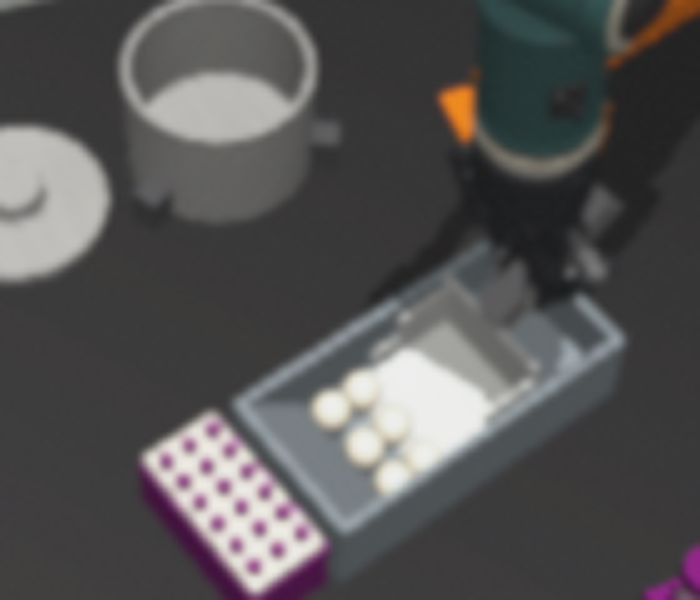

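The back row of balls (crop 362,385 / 393,420 / 420,455) is now on the lip, so I'm pushing on to the crease.

Request:
arm_command --series '[[[0,0,0,0,0,0.8,0],[0,0,0,0,0,0.7,0],[0,0,0,0,0,0.2,0]]]'

```text
time: 8.6
tool_pos: [0.5232, 0.2543, 0.1069]
tcp_rot: [-0.093, 1.65, 0.09]
wrist_force: [-4.9, -0.0, 6.0]
width: 0.244
```

```bash
python3 -c "
from plan import *
status();lipnow(); 
n='scene';p,d=bot.read_camera(n);cv2.imwrite('pics/%s8.png'%n,p);crop('s',p,270,200,410,320,5,'pics/s8c.png')
"
```

```text
t 8.6 p [0.5232 0.2543 0.1069] yaw 6.616903931020539 pitch 4.645148482820701 roll 0.14838085702668197 F [-4.8681 -0.0065  5.9765] w 0.244 q [ 0.3957  0.2666  1.89    0.0285  1.0624 -1.3053]
lip tub x,y,z mm 56.33743168355619 0.25876797009212 9.780482884611239
```

View pics/s8c.png

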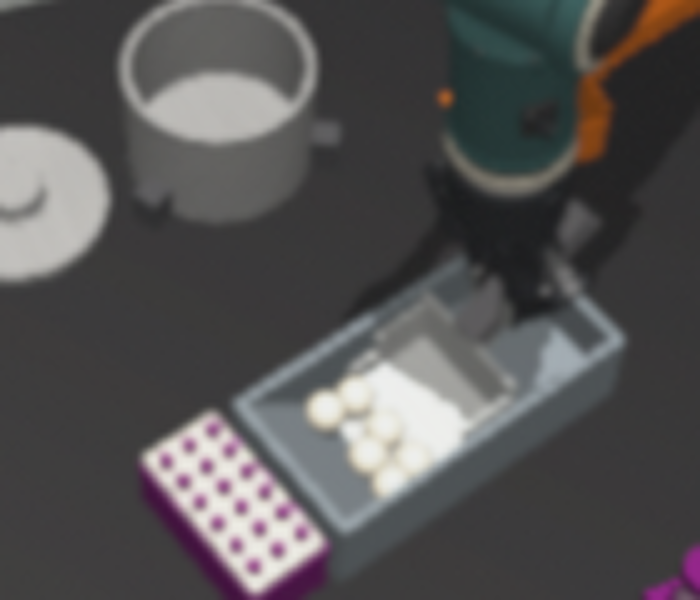

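```bash
cat > way.py <<'E'
from plan import *
def path(W,n,grip=0):
    p,r,s=cur();out=[]
    for w in W:
        q,rr=tubpose(*w); rs=rows(p,r,q,rr,grip,nmin=n); out+=rs; p,r=q,rr
    show(out)
E
python3 -c "
from way import *
path([(.062,.019,1),(.070,.028,-4),(.078,.037,-10),(.085,.047,-17)],3)"
```

```text
[[[-0.001,-0.021,-0.001,-0.06,-0.01,-0.02,0],[-0,-0.021,-0.001,-0.06,-0,-0.02,0],[-0.001,-0.021,-0.001,-0.06,-0.01,-0.02,0],[0,-0.029,0,0.06,-0,0.02,0],[0,-0.029,-0,0.06,0,0.02,0],[-0,-0.029,0,0.06,0,0.02,0],[0,-0.035,0,0.16,-0,0,0],[0,-0.035,0,0.15,-0,0,0],[0,-0.035,0,0.16,-0,-0.01,0],[0,-0.041,0,0.23,0,-0.04,0]]]
[[[0,-0.04,0,0.22,0,-0.05,0],[0,-0.041,0,0.22,0,-0.05,0]]]
```

Request:
arm_command --series '[[[0,-0.02,0,-0.06,0,0,0],[0,-0.02,0,-0.06,0,0,0],[0,-0.02,0,-0.06,0,0,0],[0,-0.03,0,0.05,0,0.02,0],[0,-0.03,0,0.05,0,0.02,0],[0,-0.03,0,0.05,0,0.02,0]]]'

```text
time: 9.25
tool_pos: [0.5234, 0.2532, 0.1032]
tcp_rot: [-0.085, 1.492, 0.093]
wrist_force: [-0.3, 0.3, -1.9]
width: 0.24
```

```bash
python3 -c "
from way import *
status();lipnow();
path([(.078,.038,-10),(.085,.049,-17)],3)
n='scene';p,d=bot.read_camera(n);cv2.imwrite('pics/%s9.png'%n,p);crop('s',p,270,200,410,320,5,'pics/s9c.png')
"
```

```text
t 9.25 p [0.5234 0.2532 0.1032] yaw 6.573274555973724 pitch -4.390561119491723 roll 0.06323262627571422 F [-0.324   0.2576 -1.9141] w 0.24 q [ 0.4201  0.1866  1.9973 -0.0284  0.8845 -1.2483]
lip tub x,y,z mm 70.24129355506767 -1.1003467516817504 25.159443383236265
[[[-0.001,-0.033,-0,0,0.03,0.02,0],[-0.001,-0.032,-0.001,0,0.03,0.03,0],[-0,-0.033,0,0.01,0.03,0.02,0],[0,-0.041,0,0.19,0,-0.03,0],[0,-0.04,0,0.19,0,-0.04,0],[0,-0.041,0,0.19,0,-0.05,0]]]
```

View pics/s9c.png

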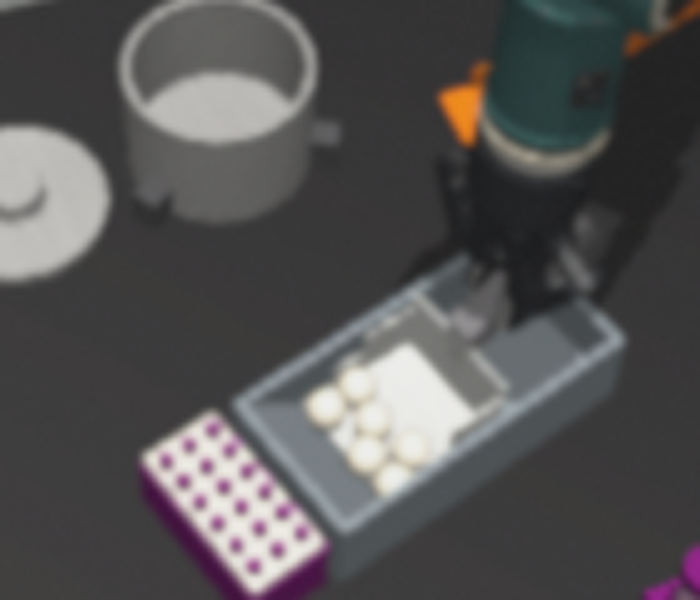

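All six balls sit on the front of the bowl. I'll keep tilting back.

Request:
arm_command --series '[[[0,-0.03,0,-0.1,0,0.02,0],[0,-0.03,0,-0.1,0,0.02,0],[0,-0.03,0,-0.1,0,0,0],[0,-0.04,0,0,0,0,0],[0,-0.04,0,0,0,0,0],[0,-0.04,0,0,0,0,0],[0,-0.03,0,0,0,0,0]]]'

```text
time: 10.0
tool_pos: [0.5184, 0.2515, 0.1029]
tcp_rot: [-0.072, 1.248, 0.1]
wrist_force: [-0.8, -1.3, -2.8]
width: 0.241
```

```bash
python3 -c "
from way import *
status();lipnow();
n='scene';p,d=bot.read_camera(n);cv2.imwrite('pics/%s10.png'%n,p);crop('s',p,270,200,410,320,5,'pics/s10c.png')
"
```

```text
t 10.0 p [0.5184 0.2515 0.1029] yaw 6.631881252778397 pitch -18.413947704812937 roll -0.010191664163585707 F [-0.848  -1.2725 -2.801 ] w 0.241 q [ 0.4705  0.0686  2.1677 -0.1926  0.6115 -1.0744]
lip tub x,y,z mm 80.22355326158625 -2.278491135215428 57.97766349006424
```

View pics/s10c.png

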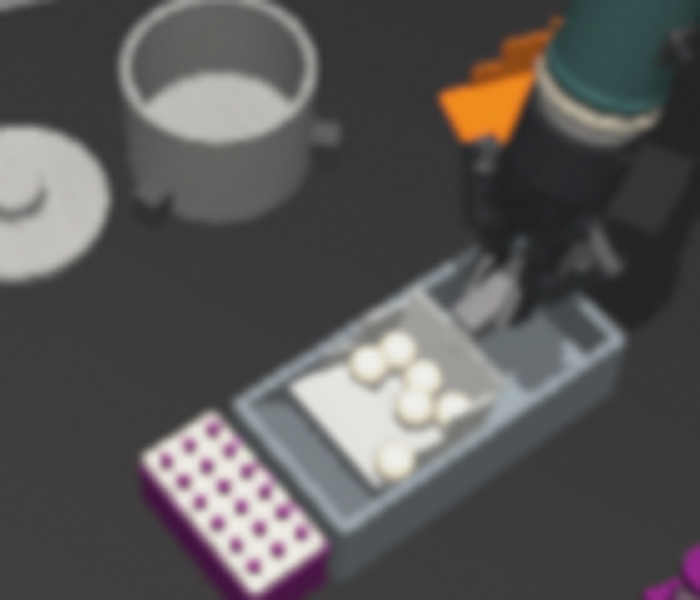

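Five balls sit at the back. One (crop 395,460) is still near the left front edge of the bowl, so I'll let it settle with a little more tilt.

Request:
arm_command --series '[[[0,-0.03,0,0,0,0,0],[0,-0.03,0,-0.1,0,0,0],[0,0,0,0,0,0,0],[0,0,0,0,0,0,0]]]'

```text
time: 10.45
tool_pos: [0.5146, 0.2502, 0.1016]
tcp_rot: [-0.071, 1.192, 0.101]
wrist_force: [-0.0, -0.0, -2.5]
width: 0.242
```

```bash
python3 -c "
from way import *
status();lipnow();
n='scene';p,d=bot.read_camera(n);cv2.imwrite('pics/%s11.png'%n,p);crop('s',p,300,240,400,310,7,'pics/s11c.png')
"
```

```text
t 10.45 p [0.5146 0.2502 0.1016] yaw 6.705413209653749 pitch -21.64145903260027 roll -0.10176521256596177 F [-0.038  -0.0047 -2.5335] w 0.242 q [ 0.4857  0.0433  2.2117 -0.2615  0.548  -1.0014]
lip tub x,y,z mm 78.57327710594485 -3.058618200107271 64.82263811787122
```

View pics/s11c.png

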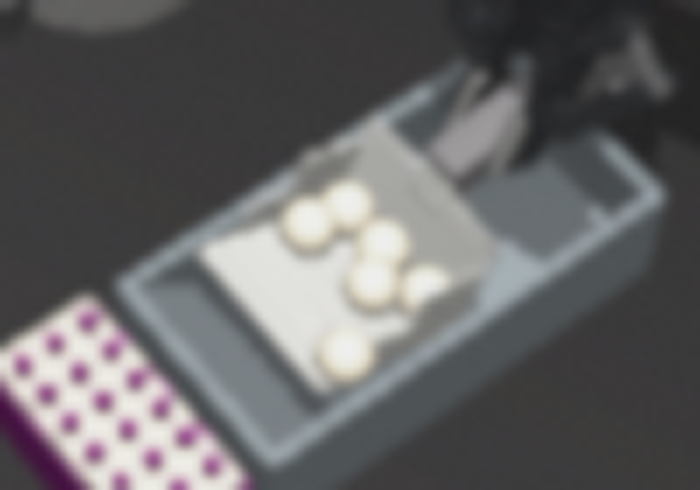

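Request:
arm_command --series '[[[0,0,0,0.7,0,-0.3,0],[0,0,0,0.6,0,-0.25,0],[0,0,0,0,0.3,0,0],[0,0,0,0,0.3,0,0],[0,0,0,0,0,0,0]]]'

```text
time: 11.0
tool_pos: [0.5144, 0.2564, 0.0858]
tcp_rot: [-0.07, 1.193, 0.1]
wrist_force: [0.7, -0.3, -2.4]
width: 0.24
```

```bash
python3 -c "
from way import *
status();lipnow();
n='scene';p,d=bot.read_camera(n);cv2.imwrite('pics/%s12.png'%n,p);crop('s',p,300,240,400,310,7,'pics/s12c.png')
"
```

```text
t 11.0 p [0.5144 0.2564 0.0858] yaw 6.634020347946937 pitch -21.542180054964525 roll -0.10841382004065805 F [ 0.6788 -0.273  -2.4474] w 0.24 q [ 0.4978  0.0746  2.2143 -0.2832  0.5196 -0.9657]
lip tub x,y,z mm 79.00012444906537 2.9488113423755213 48.79168029153395
```

View pics/s12c.png

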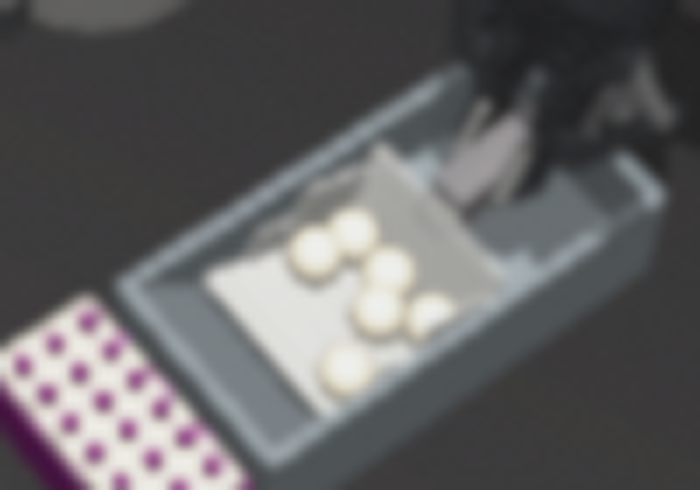

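Request:
arm_command --series '[[[0,0,0.04,0,-0.3,0,0],[0,0,0.04,0,-0.3,0,0],[0,0,0.04,0,-0.35,0,0],[0,0,0,0,0,0,0],[0,0,0,0,0,0,0]]]'

```text
time: 11.55
tool_pos: [0.5181, 0.248, 0.0894]
tcp_rot: [0.002, 1.191, 0.21]
wrist_force: [-0.5, 0.0, -2.4]
width: 0.244
```

```bash
python3 -c "
from way import *
status();lipnow();
n='scene';p,d=bot.read_camera(n);cv2.imwrite('pics/%s13.png'%n,p);crop('s',p,300,240,400,310,7,'pics/s13c.png')
"
```

```text
t 11.55 p [0.5181 0.248  0.0894] yaw 6.7615990559918355 pitch -21.890071660159276 roll 6.4368185682449806 F [-0.5448  0.0077 -2.4404] w 0.244 q [ 0.3944  0.0425  2.2471  0.0349  0.4526 -1.3462]
lip tub x,y,z mm 81.75283490838531 5.232909512109474 53.85207165231239
```

View pics/s13c.png

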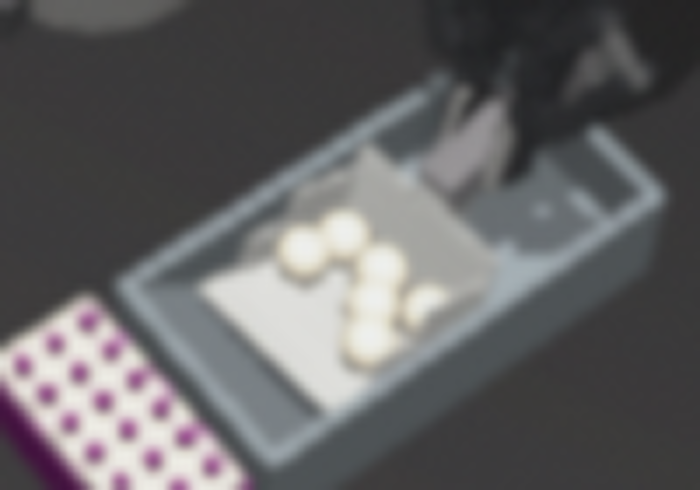

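The sixth ball has rolled in (crop 368,343), so all six are inside. I'll undo the roll and lift.

Request:
arm_command --series '[[[0,0,-0.03,-0.3,0.1,0.1,0],[0,0,-0.03,-0.5,0.1,0.2,0],[0,0,-0.02,-1,0.1,0.4,0],[0,0,0,-1.5,0,0.6,0],[0,0,0,-1.5,0,0.6,0],[0,0,0,-1.5,0,0.6,0],[0,0,0,-0.5,0,0.2,0],[0,0,0,0,0,0,0]]]'

```text
time: 12.4
tool_pos: [0.5147, 0.2503, 0.1615]
tcp_rot: [-0.057, 1.194, 0.134]
wrist_force: [1.2, -0.1, -2.1]
width: 0.242
```

```bash
python3 -c "
from way import *
status();lipnow();
n='scene';p,d=bot.read_camera(n);cv2.imwrite('pics/%s14.png'%n,p);crop('s',p,290,200,400,300,6,'pics/s14c.png')
"
```

```text
t 12.4 p [0.5147 0.2503 0.1615] yaw 7.09497504558599 pitch -21.556466325535748 roll 1.5522761979463096 F [ 1.1794 -0.1117 -2.1162] w 0.242 q [ 0.4631 -0.0479  2.1724 -0.1557  0.6573 -1.131 ]
lip tub x,y,z mm 78.61494704044921 0.7598207466030108 124.53772284021541
```

View pics/s14c.png

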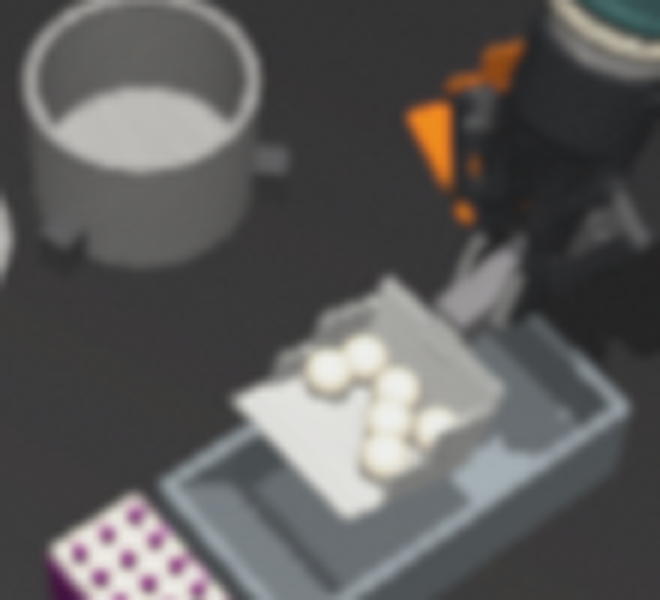

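```bash
cat >> plan.py <<'E'
JC=np.array([.5855,-.005])
def jarpose(xl,zl,pitch,yaw=0.,off=(.121,.0876)):
    t=np.radians(pitch);c,s=np.cos(t),np.sin(t);a=np.radians(yaw);h=np.array([np.cos(a),np.sin(a)])
    dx=-off[0]*c+off[1]*s; dz=off[0]*s+off[1]*c
    return np.r_[JC+h*(xl+dx),zl+dz],orient(yaw,pitch)
def lipjar(off=(.121,.0876)):
    p,r,s=cur(); l=p+r.apply([off[1],0,off[0]]); print("lip rel jar mm",(l[:2]-JC)*1000,l[2]*1000)
def multi(W,grip=0,**k):
    p,r,s=cur();out=[]
    for (q,rr) in W: out+=rows(p,r,q,rr,grip,**k);p,r=q,rr
    show(out)
E
python3 -c "
from plan import *
p,r,s=cur()
multi([(p+[0,0,.03],r),jarpose(-.02,.18,-20)],vmax=.024)
print(jarpose(-.02,.18,-20)[0])
"
```

```text
[[[0,0,0,-1.39,0.04,0.55,0],[0,0,0,-1.4,0.04,0.55,0],[0.01,0.002,-0.006,-0.67,-2,-0.87,0],[0.009,0.002,-0.006,-0.65,-2.01,-0.84,0],[0.01,0.002,-0.006,-0.64,-2.02,-0.84,0],[0.01,0.002,-0.006,-0.63,-2.03,-0.81,0],[0.009,0.002,-0.006,-0.61,-2.04,-0.79,0],[0.01,0.002,-0.006,-0.6,-2.06,-0.78,0],[0.01,0.003,-0.007,-0.58,-2.06,-0.75,0],[0.009,0.002,-0.006,-0.57,-2.08,-0.74,0]]]
[[[0.01,0.002,-0.006,-0.56,-2.09,-0.72,0],[0.01,0.002,-0.006,-0.54,-2.1,-0.7,0],[0.01,0.002,-0.006,-0.52,-2.11,-0.68,0],[0.009,0.002,-0.006,-0.51,-2.11,-0.66,0]]]
[ 0.4218 -0.005   0.2209]
```

Request:
arm_command --series '[[[0,0,0,-1.2,0,0.5,0],[0,0,0,-1.4,-0.4,0.4,0],[0.01,0.002,-0.006,-0.8,-1.0,-0.2,0],[0.01,0.002,-0.006,-0.6,-1.6,-0.7,0],[0.01,0.002,-0.006,-0.6,-2,-0.8,0],[0.01,0.002,-0.006,-0.6,-2,-0.8,0],[0.01,0.002,-0.006,-0.6,-2,-0.8,0],[0.01,0.002,-0.006,-0.6,-2,-0.8,0],[0.01,0.002,-0.006,-0.6,-2,-0.8,0],[0.01,0.002,-0.006,-0.6,-2,-0.7,0]]]'

```text
time: 13.45
tool_pos: [0.4502, 0.0852, 0.2106]
tcp_rot: [-0.02, 1.224, 0.035]
wrist_force: [0.3, -0.3, -3.5]
width: 0.243
```

```bash
python3 -c "
from plan import *
status();lipjar()
multi([jarpose(-.02,.18,-20)],vmax=.022)
n='scene';p,d=bot.read_camera(n);cv2.imwrite('pics/%s15.png'%n,p);crop('s',p,260,130,400,260,5,'pics/s15c.png')
"
```

```text
t 13.45 p [0.4502 0.0852 0.2106] yaw 2.10209434554553 pitch -19.857131315705967 roll 0.21527739028393766 F [ 0.3037 -0.3361 -3.4908] w 0.243 q [ 0.1595 -0.3496  2.3091 -0.0507  0.8381 -1.4213]
lip rel jar mm [ 8.1393 95.8405] 169.31642422358124
[[[0.007,-0.001,-0.003,-0.42,-1.78,-0.53,0],[0.007,-0,-0.004,-0.41,-1.79,-0.51,0],[0.007,-0.001,-0.003,-0.4,-1.79,-0.5,0],[0.007,-0,-0.003,-0.4,-1.79,-0.48,0],[0.006,-0.001,-0.004,-0.4,-1.8,-0.48,0]]]
```

View pics/s15c.png

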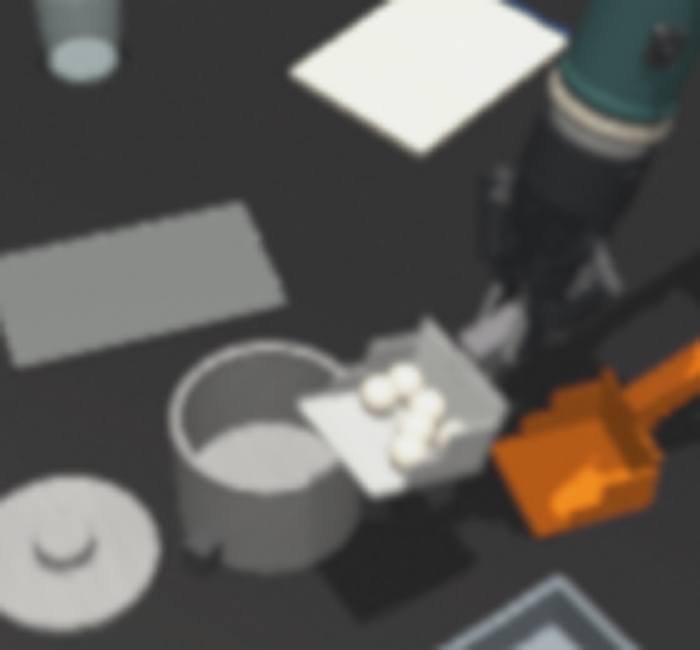

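Request:
arm_command --series '[[[0.007,0,-0.003,-0.4,-1.8,-0.5,0],[0.007,0,-0.003,-0.4,-1.8,-0.5,0],[0.007,0,-0.003,-0.4,-1.8,-0.5,0],[0.007,0,-0.003,-0.4,-1.5,-0.5,0],[0,0,0,0,-0.6,-0.2,0],[0,0,0,0,0,0,0]]]'

```text
time: 14.1
tool_pos: [0.42, 0.0017, 0.2171]
tcp_rot: [-0.002, 1.228, -0.002]
wrist_force: [0.1, -0.2, -2.5]
width: 0.242
```

```bash
python3 -c "
from plan import *
status();lipjar()
multi([jarpose(-.02,.13,-20),jarpose(-.018,.115,0)],vmax=.02,wmax=.06)
"
```

```text
t 14.1 p [0.42   0.0017 0.2171] yaw 0.013325630958912581 pitch -19.64006331544806 roll -0.15743397657977784 F [ 0.1374 -0.1913 -2.5108] w 0.242 q [-0.072  -0.4539  2.3609  0.0274  0.8926 -1.656 ]
lip rel jar mm [-22.0899   6.4338] 175.23106973234377
[[[0,-0.002,0.001,1.47,-0.22,-0.46,0],[0,-0.002,0.001,1.47,-0.22,-0.46,0],[0,-0.002,0.001,1.46,-0.22,-0.47,0],[0,0.058,0,-0.36,0,0.57,0],[0,0.058,0,-0.38,0,0.54,0],[0,0.059,0,-0.42,0,0.52,0],[0,0.058,0,-0.45,0,0.5,0],[0,0.058,0,-0.48,0,0.47,0],[0,0.058,0,-0.5,0,0.44,0]]]
```

Request:
arm_command --series '[[[0,0,0,1.2,-0.25,-0.4,0],[0,0,0,1.2,-0.25,-0.4,0],[0,0,0,0.6,-0.2,-0.2,0],[0,0.05,0,-0.4,0,0.5,0],[0,0.05,0,-0.4,0,0.5,0],[0,0.05,0,-0.4,0,0.5,0],[0,0.05,0,-0.4,0,0.5,0],[0,0,0,0,0,0,0]]]'

```text
time: 14.9
tool_pos: [0.4341, -0.0027, 0.1976]
tcp_rot: [-0.004, 1.443, 0.002]
wrist_force: [1.7, 0.4, -2.0]
width: 0.241
```

```bash
python3 -c "
from plan import *
status();lipjar()
multi([jarpose(-.018,.115,2),jarpose(-.018,.098,18),jarpose(-.01,.085,45)],vmax=.03,wmax=.06)
n='scene';p,d=bot.read_camera(n);cv2.imwrite('pics/%s16.png'%n,p);crop('s',p,260,130,400,260,5,'pics/s16c.png')
"
```

```text
t 14.9 p [ 0.4341 -0.0027  0.1976] yaw 0.21882692678516102 pitch -7.313276041589387 roll -0.07203820580330557 F [ 1.6686  0.4076 -2.0416] w 0.241 q [-0.0696 -0.2501  2.2314  0.0094  1.0329 -1.6484]
lip rel jar mm [-20.205    2.7345] 126.08590850465006
[[[0.001,0.054,0,-0.24,-0.08,0.55,0],[0.001,0.054,0.001,-0.27,-0.08,0.54,0],[0.002,0.055,0,-0.29,-0.08,0.52,0],[0,0.056,0,-0.26,0,0.59,0],[0,0.056,0,-0.29,0,0.57,0],[0,0.056,0,-0.32,0,0.56,0],[0,0.055,0,-0.36,0,0.53,0],[0,0.056,0,-0.38,0,0.52,0],[0,0.059,0,-0.44,0,0.81,0],[0,0.059,0,-0.49,0,0.78,0]]]
[[[0,0.059,0,-0.54,0,0.75,0],[0,0.059,0,-0.58,0,0.71,0],[0,0.059,0,-0.62,0,0.68,0],[0,0.058,0,-0.66,0,0.65,0],[0,0.059,0,-0.69,0,0.6,0],[0,0.059,0,-0.73,0,0.56,0]]]
```

View pics/s16c.png

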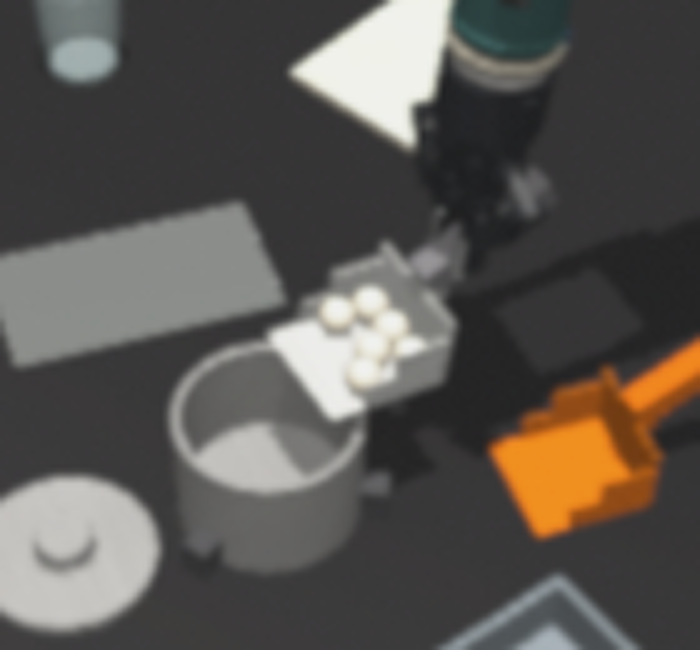

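The balls sit at the back of the bowl (five visible near crop 365,340, one hidden). I'll check where the lip really is over the jar from this view before tipping.

```bash
python3 -c "
from plan import *
L=onplane('scene',(np.array([(269,337),(335,419)])+.5)/5-.5+(260,130),.1265)
print((L[:,:2]-JC)*1000,(L.mean(0)[:2]-JC)*1000)
e=onplane('scene',(np.array([(170,415),(366,417),(265,341),(265,492)])+.5)/5-.5+(260,130),.095);print((e[:,:2]-JC)*1000)
"
```

```text
[[-22.8434 -40.9952]
 [-24.827   46.7863]] [-23.8352   2.8955]
[[ 59.4348 -36.3111]
 [-58.3868  33.3469]
 [-32.2299 -64.222 ]
 [ 35.2537  56.2434]]
```

Request:
arm_command --series '[[[0,0.04,0,-0.2,-0.1,0.9,0],[0,0.05,0,-0.2,-0.1,0.8,0],[0,0.05,0,-0.2,-0.1,0.7,0],[0,0.05,0,-0.2,0,0.5,0],[0,0.05,0,-0.3,0,0.5,0],[0,0.05,0,-0.3,0,0.5,0],[0,0.05,0,-0.3,0,0.5,0],[0,0,0,0,0,0,0]]]'

```text
time: 15.75
tool_pos: [0.473, -0.003, 0.2063]
tcp_rot: [-0.006, 1.795, 0.006]
wrist_force: [0.1, 1.3, -2.9]
width: 0.242
```

```bash
python3 -c "
from plan import *
status();lipjar()
multi([jarpose(-.01,.098,25),jarpose(-.005,.085,45)],vmax=.03,wmax=.06)
n='scene';p,d=bot.read_camera(n);cv2.imwrite('pics/%s17.png'%n,p);crop('s',p,260,130,400,260,5,'pics/s17c.png')
"
```

```text
t 15.75 p [ 0.473  -0.003   0.2063] yaw 0.43639111598113084 pitch 12.860055645887453 roll 0.0236733238858393 F [ 0.1399  1.2672 -2.9193] w 0.242 q [-0.0504  0.0618  1.9423 -0.0128  1.3617 -1.6248]
lip rel jar mm [-14.0556   2.763 ] 93.97627160765911
[[[0.002,0.053,0.001,-0.71,-0.05,0.6,0],[0.002,0.053,0,-0.74,-0.06,0.57,0],[0.001,0.053,0.001,-0.76,-0.05,0.53,0],[0.002,0.053,0,-0.8,-0.05,0.48,0],[0,0.058,0,-0.44,0,0.79,0],[0,0.058,0,-0.49,0,0.76,0],[0,0.059,0,-0.52,0,0.73,0],[0,0.058,0,-0.58,0,0.7,0],[0,0.058,0,-0.61,0,0.67,0],[0,0.058,0,-0.64,0,0.62,0]]]
```

View pics/s17c.png

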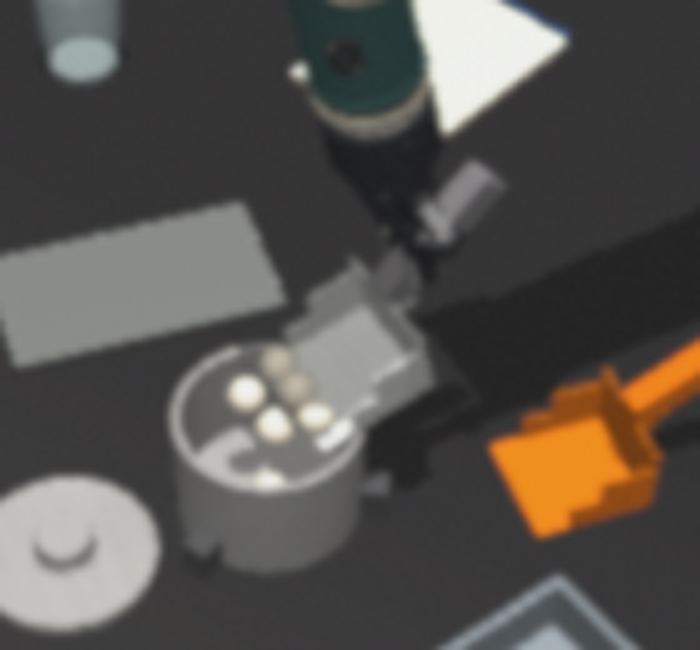

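All six balls (crop 246,392 / 275,362 / 294,385 / 274,424 / 315,415 / 268,480) are leaving the lip inside the jar mouth. I'll hold, then lift away.

Request:
arm_command --series '[[[0,0.05,0,-0.8,0,0.4,0],[0,0.05,0,-0.8,0,0.4,0],[0,0,0,0,0,0,0],[0,0,0,0,0,0,0],[0,0,0,-1.5,0,-0.6,0],[0,0,0,-2,0,-0.8,0],[0,-0.05,0,-2,0,-0.8,0],[0,-0.05,0,-2,0,-0.8,0],[0,0,0,0,0,0,0]]]'

```text
time: 16.7
tool_pos: [0.471, -0.0023, 0.3051]
tcp_rot: [-0.007, 1.785, 0.007]
wrist_force: [0.4, -0.8, -1.0]
width: 0.243
```

```bash
python3 -c "
from plan import *
status();lipjar()
n='scene';p,d=bot.read_camera(n);cv2.imwrite('pics/%s18.png'%n,p);crop('s',p,260,110,400,260,4,'pics/s18c.png')
n='top';p,d=bot.read_camera(n);cv2.imwrite('pics/%s18.png'%n,p);crop('s',p,220,140,420,280,4,'pics/t18c.png')
"
```

```text
t 16.7 p [ 0.471  -0.0023  0.3051] yaw 0.5037493887913493 pitch 12.261573094235944 roll 0.05224454579099717 F [ 0.4481 -0.8153 -1.045 ] w 0.243 q [-0.0498 -0.0175  1.8363 -0.0115  1.5365 -1.6276]
lip rel jar mm [-14.9083   3.6757] 193.82214288134347
```

View pics/s18c.png

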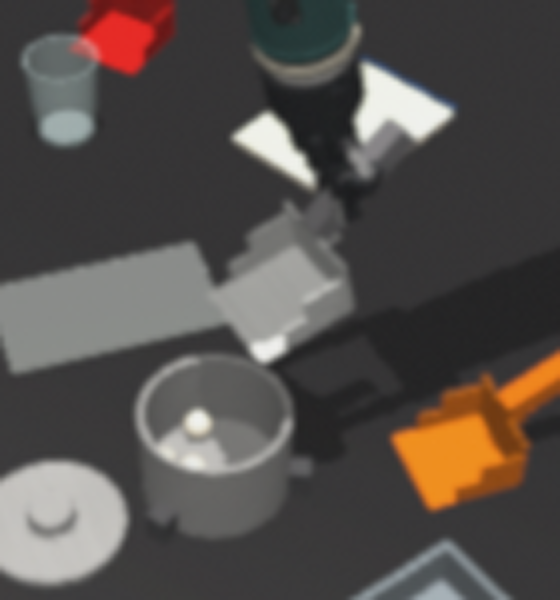

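View pics/t18c.png

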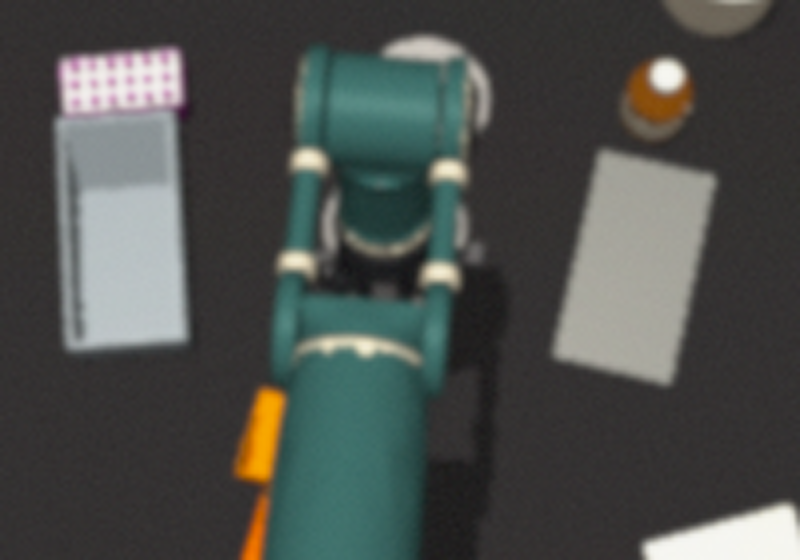

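The scoop is empty, the tub is empty and balls show inside the jar (crop 198,422 / 190,460). Next I'll take the scoop back to the pad.

```bash
python3 -c "
from plan import *
multi([(np.array([.5345,-.231,.24]),orient(-17.4,0))],vmax=.034)
"
```

```text
[[[0.039,-0.027,0.004,0.58,-2.87,0.93,0],[0.039,-0.028,0.004,0.59,-2.83,1.02,0],[0.039,-0.027,0.004,0.61,-2.79,1.12,0],[0.039,-0.027,0.005,0.63,-2.75,1.2,0],[0.038,-0.028,0.004,0.65,-2.7,1.3,0],[0.039,-0.027,0.004,0.68,-2.66,1.38,0],[0.039,-0.027,0.004,0.71,-2.6,1.46,0],[0.039,-0.028,0.004,0.73,-2.55,1.54,0]]]
```

Request:
arm_command --series '[[[0.038,-0.027,0.004,0.5,-2.8,1.0,0],[0.038,-0.027,0.004,0.5,-2.8,1.0,0],[0.038,-0.027,0.004,0.5,-2.8,1.1,0],[0.038,-0.027,0.004,0.5,-2.7,1.2,0],[0.038,-0.027,0.004,0.5,-2.7,1.3,0],[0.038,-0.027,0.004,0.5,-2.5,1.3,0],[0.038,-0.027,0.004,0.5,-2.0,1.2,0],[0,0,0,0,0,0,0]]]'

```text
time: 17.6
tool_pos: [0.5216, -0.1968, 0.2394]
tcp_rot: [0.214, 1.61, -0.206]
wrist_force: [-0.6, -0.8, -1.6]
width: 0.244
```

```bash
python3 -c "
from plan import *
status()
multi([(np.array([.5345,-.231,.2]),orient(-17.4,0))],vmax=.034)
"
```

```text
t 17.6 p [ 0.5216 -0.1968  0.2394] yaw -15.243342142654505 pitch 2.84254938607254 roll -0.10117606916978698 F [-0.5629 -0.7983 -1.6486] w 0.244 q [-0.4006  0.0827  1.8417 -0.0088  1.2661 -1.7025]
[[[0.019,-0.025,0.001,1.92,-1.48,1.17,0],[0.019,-0.025,0.002,1.94,-1.45,1.14,0]]]
```

Request:
arm_command --series '[[[0.019,-0.025,0.001,1.5,-1.5,1.1,0],[0.019,-0.025,0.001,1.5,-1.4,1.1,0],[0,0,0,0,0,0,0],[0,0,0,0,0,0,0]]]'

```text
time: 18.0
tool_pos: [0.5306, -0.2284, 0.2012]
tcp_rot: [0.244, 1.57, -0.235]
wrist_force: [0.1, 0.1, -1.3]
width: 0.247
```

```bash
python3 -c "
from plan import *
status()
multi([(np.array([.5345,-.231,.13]),orient(-17.4,0))],vmax=.034)
n='scene';p,d=bot.read_camera(n);cv2.imwrite('pics/%s19.png'%n,p);crop('s',p,220,110,340,230,5,'pics/s19c.png')
"
```

```text
t 18.0 p [ 0.5306 -0.2284  0.2012] yaw -17.456249202115643 pitch 0.7483926853205838 roll 0.18300425046378213 F [ 0.0531  0.1072 -1.2537] w 0.247 q [-0.4503  0.128   1.864   0.0014  1.163  -1.7169]
[[[-0,-0.004,-0.001,2.37,-0.05,0.18,0],[-0.001,-0.005,-0.001,2.37,-0.05,0.17,0],[-0,-0.004,-0.001,2.37,-0.05,0.16,0]]]
```

View pics/s19c.png

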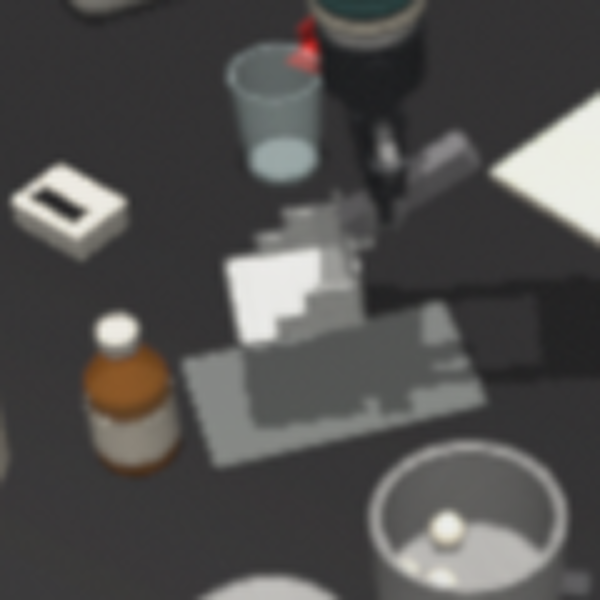

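```bash
python3 -c "
from plan import *
L=onplane('scene',(np.array([(226,263),(243,347)])+.5)/5-.5+(220,110),.115)
p,r,s=cur();print((r.inv().apply(L-p))*1000)"
```

```text
[[ 84.2869 -43.4365 119.8531]
 [ 84.5778  49.3834 119.4117]]
```

Request:
arm_command --series '[[[0,-0.005,0,1.5,-0.05,0.2,0],[0,-0.005,0,2.5,-0.05,0.2,0],[0,0,0,2.5,0,0.1,0],[0,0,0,1,0,0,0],[0,0,0,0,0,0,0]]]'

```text
time: 18.55
tool_pos: [0.5372, -0.2266, 0.1282]
tcp_rot: [0.237, 1.558, -0.231]
wrist_force: [-0.2, -0.0, -1.1]
width: 0.237
```

```bash
python3 -c "
from plan import *
status()
multi([(np.array([.5345,-.231,.0945]),orient(-17.4,0))],vmax=.01)
"
```

```text
t 18.55 p [ 0.5372 -0.2266  0.1282] yaw -17.09726517184466 pitch 0.0009471435101953476 roll 0.21628353832703576 F [-0.2088 -0.016  -1.0568] w 0.237 q [-0.444   0.201   1.925   0.0044  1.0162 -1.7187]
[[[0.001,-0,-0.001,0.84,-0.13,-0.03,0],[0.002,-0,-0.001,0.84,-0.12,-0.03,0],[0.001,-0,-0.001,0.84,-0.13,-0.04,0],[0.001,-0,-0.001,0.84,-0.13,-0.03,0]]]
```

Request:
arm_command --series '[[[0.001,-0.002,-0.001,1.0,-0.15,0,0],[0.002,-0.002,-0.001,1.0,-0.15,0,0],[0,0,-0.001,0.7,-0.1,0,0],[0,0,0,0.2,0,0,0],[0,0,0,0,0,0,0]]]'

```text
time: 19.05
tool_pos: [0.5383, -0.231, 0.1007]
tcp_rot: [0.234, 1.549, -0.237]
wrist_force: [-0.3, 0.3, -1.6]
width: 0.242
```

```bash
python3 -c "
from plan import *
status()
multi([(np.array([.5345,-.231,.094]),orient(-17.4,-.3))],vmax=.01)
"
```

```text
t 19.05 p [ 0.5383 -0.231   0.1007] yaw -17.214429288867883 pitch -0.5339173316241449 roll -0.008650350579075825 F [-0.3032  0.26   -1.5898] w 0.242 q [-0.4485  0.232   1.945   0.0015  0.9554 -1.7197]
[[[0.003,0.004,0,0.66,-0.11,-0.37,0]]]
```

Request:
arm_command --series '[[[0.002,0.003,0,0.3,-0.1,-0.3,0],[0,0,0,0.25,0,0,0],[0,0,0,0.1,0,0,0],[0,0,0,0,0,0,0]]]'

```text
time: 19.45
tool_pos: [0.5355, -0.2316, 0.0946]
tcp_rot: [0.236, 1.55, -0.239]
wrist_force: [0.4, -0.2, -1.1]
width: 0.242
```

```bash
python3 -c "
from plan import *
status()"
```

```text
t 19.45 p [ 0.5355 -0.2316  0.0946] yaw -17.364128229608713 pitch -0.4370911263435757 roll -0.021109646446069448 F [ 0.3629 -0.2188 -1.0672] w 0.242 q [-0.4513  0.2362  1.9528  0.0009  0.945  -1.7196]
```

Request:
arm_command --series '[[[0,0,0,0.1,0,0,0],[0,0,0,0.05,0,0,0],[0,0,0,0,0,0,0]]]'

```text
time: 19.75
tool_pos: [0.5358, -0.2318, 0.0937]
tcp_rot: [0.236, 1.549, -0.239]
wrist_force: [-0.4, -0.5, -1.4]
width: 0.239
```

```bash
python3 -c "
from plan import *
status()"
```

```text
t 19.75 p [ 0.5358 -0.2318  0.0937] yaw -17.362491598563178 pitch -0.48188200891967853 roll -0.02871916829512674 F [-0.448  -0.4767 -1.3786] w 0.239 q [-0.4514  0.2375  1.953   0.0009  0.9426 -1.7197]
```

Request:
arm_command --series '[[[0,0.002,0,0.1,0,0,0],[0,0,0,0.1,0,0,0],[0,0,0,0,0,0,0]]]'

```text
time: 20.05
tool_pos: [0.5363, -0.2321, 0.0939]
tcp_rot: [0.236, 1.551, -0.239]
wrist_force: [0.2, -0.5, -1.1]
width: 0.239
```

```bash
python3 -c "
from plan import *
status()"
```

```text
t 20.05 p [ 0.5363 -0.2321  0.0939] yaw -17.349590995649418 pitch -0.4006521517783355 roll -0.041264507865897054 F [ 0.2216 -0.4642 -1.1139] w 0.239 q [-0.4513  0.2389  1.9508  0.0004  0.9448 -1.7195]
```

Request:
arm_command --series '[[[0,0,0,0.12,0,0,0],[0,0,0,0.12,0,0,0],[0,0,0,0,0,0,0]]]'

```text
time: 20.35
tool_pos: [0.5368, -0.2325, 0.0938]
tcp_rot: [0.236, 1.55, -0.239]
wrist_force: [0.9, 0.7, -1.2]
width: 0.242
```

```bash
python3 -c "
from plan import *
status()
n='scene';p,d=bot.read_camera(n);status();cv2.imwrite('pics/%s20.png'%n,p);crop('s',p,240,140,340,215,8,'pics/s20c.png')"
```

```text
t 20.35 p [ 0.5368 -0.2325  0.0938] yaw -17.34482716893602 pitch -0.44201128412662605 roll -0.055656803209475574 F [ 0.8757  0.7405 -1.2205] w 0.242 q [-0.4514  0.2397  1.9501  0.0002  0.9441 -1.7196]
t 20.4 p [ 0.5369 -0.2325  0.0938] yaw -17.340393888087984 pitch -0.4576139425935053 roll -0.06329362362011919 F [-0.6759 -0.3022 -0.8784] w 0.237 q [-0.4514  0.2398  1.9501  0.0001  0.9437 -1.7196]
```

View pics/s20c.png

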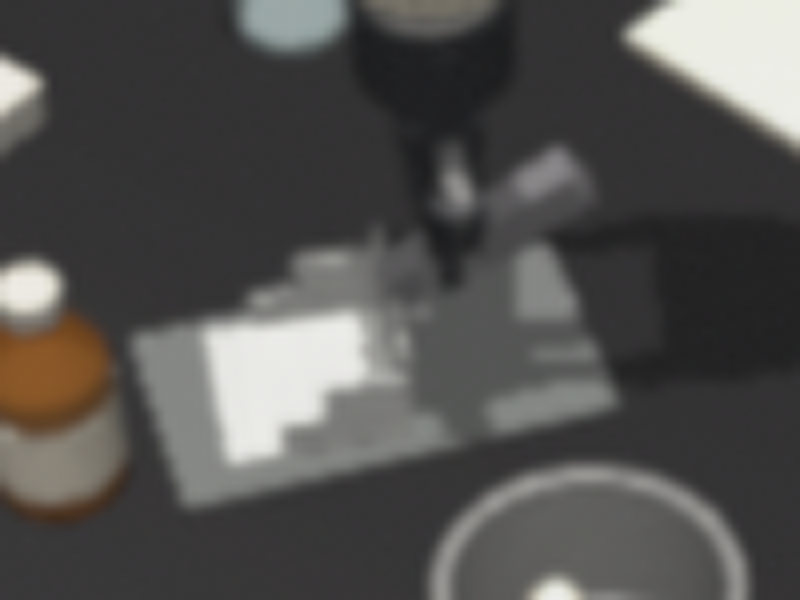

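Request:
arm_command --series '[[[0,0,0,0.3,0,-0.05,0],[0,0.002,0,0.3,0,-0.05,0]]]'

```text
time: 20.6
tool_pos: [0.5369, -0.2328, 0.0935]
tcp_rot: [0.236, 1.551, -0.239]
wrist_force: [-8.0, 4.8, 22.2]
width: 0.242
```

```bash
python3 -c "
from plan import *
status()"
```

```text
t 20.6 p [ 0.5369 -0.2328  0.0935] yaw -17.344970661238143 pitch -0.3944017301497552 roll -0.06750436183813552 F [-7.9903  4.8437 22.1882] w 0.242 q [-0.4516  0.241   1.9491 -0.0002  0.9446 -1.7195]
```

The scoop is down: 22 N on a 3 mm push with the height unchanged. Now relax and release.

Request:
arm_command --series '[[[0,0,0,0,0,0,0],[0,0,0,0,0,0,0],[0,0,0,0,0,0,0.3],[0,0,0,0,0,0,0.5],[0,0,0,0,0,0,0.8],[0,0,0,0,0,0,1],[0,0,0,0,0,0,1],[0,0,0,0,0,0,1]]]'

```text
time: 21.4
tool_pos: [0.5373, -0.2329, 0.0924]
tcp_rot: [0.235, 1.55, -0.239]
wrist_force: [0.3, -0.1, 0.5]
width: 0.997
```

```bash
python3 -c "
from plan import *
status()"
```

```text
t 21.4 p [ 0.5373 -0.2329  0.0924] yaw -17.344221816491984 pitch -0.42981902038979153 roll -0.07634532566010989 F [ 0.3445 -0.1492  0.5035] w 0.997 q [-0.4514  0.2426  1.9495 -0.0003  0.9419 -1.7193]
```

Up straight, then back towards the robot so both cameras see.

Request:
arm_command --series '[[[0,0,0,-1,0,0,1],[0,0,0,-2,0,0,1],[0,0,0,-3,0,0,1],[0,0,0,-4,0,0,1],[0,0,0,-4,-1,0,1],[0,0,0,-1,-4,-1,1],[0,0,0,-1,-4,-1,1],[0,0,0,0,-4,-1,1],[0,0,0,0,-4,-1,1],[0,0,0,0,-3,-1,1]]]'

```text
time: 22.4
tool_pos: [0.4292, -0.4117, 0.2683]
tcp_rot: [0.224, 1.544, -0.236]
wrist_force: [-0.3, 0.5, 0.4]
width: 0.997
```

```bash
python3 -c "
from plan import *
status()
for n in ('scene','top'):
  p,d=bot.read_camera(n);cv2.imwrite('pics/%s21.png'%n,p);np.save('pics/%s21.npy'%n,d)
  crop('s',p,*((220,130,400,270) if n=='scene' else (225,140,425,250)),4,'pics/%s21c.png'%n)"
```

```text
t 22.4 p [ 0.4292 -0.4117  0.2683] yaw -16.80985559060928 pitch -0.9022911163111303 roll -0.3214775886692735 F [-0.315   0.4727  0.397 ] w 0.997 q [-0.808   0.0937  1.7751  0.003   1.2563 -2.0863]
```

View pics/scene21c.png

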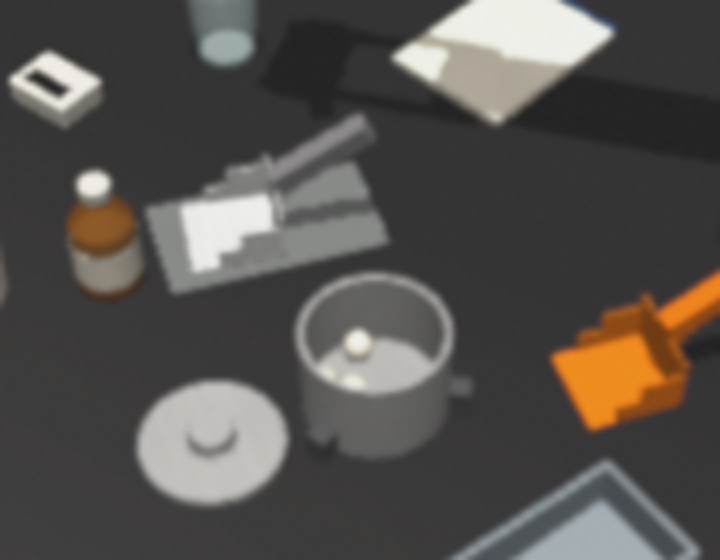

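View pics/top21c.png

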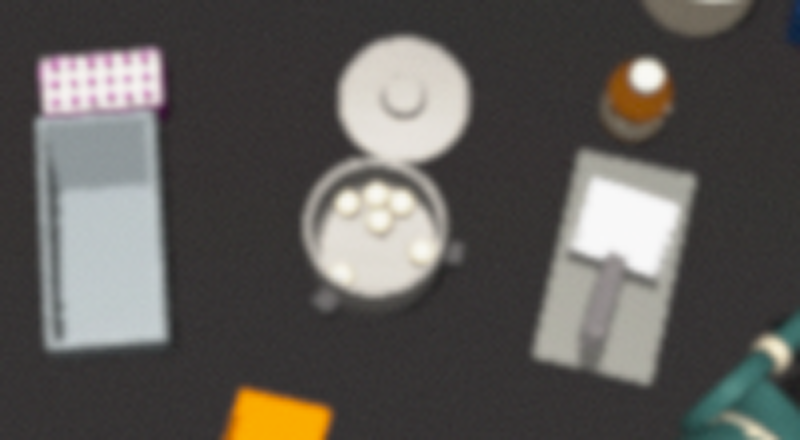

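View pics/top21.png

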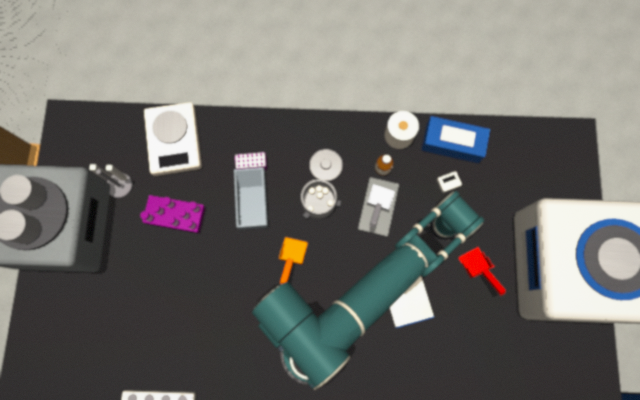

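Six balls lie in the jar (top crop 348,202 / 376,193 / 401,202 / 378,221 / 421,251 / 342,272). The tub is empty, the scoop stands inside the pad, and the bystanders haven't moved.

Request:
arm_command --series '[[[0,0,0,0,0,0,1],[0,0,0,0,0,0,1],[0,0,0,0,0,0,1]]]'

```text
time: 22.8
tool_pos: [0.4283, -0.4121, 0.2692]
tcp_rot: [0.227, 1.543, -0.24]
wrist_force: [1.1, -0.5, 0.9]
width: 0.998
```

```bash
python3 -c "
from plan import *
a=cv2.imread('pics/top0.png').astype(int);b=cv2.imread('pics/top21.png').astype(int)
d=abs(a-b).max(2)>45
for k,(x0,y0,x1,y1) in dict(tub=(230,150,272,232),lid=(308,145,345,182),bottle=(372,150,397,174),scoop=(355,175,402,240),rack=(138,190,208,235),beaker=(436,212,466,240)).items(): print(k,d[y0:y1,x0:x1].sum())
P=deproj('top',np.load('pics/top21.npy'))
print('bowl floor z front/back',np.median(P[186:191,376:388,2]),np.median(P[196:200,372:382,2]))
status(); print(bot.finish_job())"
```

```text
tub 93
lid 0
bottle 0
scoop 0
rack 0
beaker 461
bowl floor z front/back 0.007661680068493881 0.0072647034849724346
t 22.8 p [ 0.4283 -0.4121  0.2692] yaw -17.06826969040883 pitch -0.9095498897166511 roll -0.32933535716325973 F [ 1.0872 -0.5136  0.8712] w 0.998 q [-0.8096  0.0925  1.7748  0.0029  1.2576 -2.0833]
the job is handed in; nothing more can be done
None
```

The scoop brought all six balls from the tub into the jar in one pass, and the gripper never touched a ball. The scoop then went back on its pad, and I handed the job in at 22.8 s.

- **Balls:** the last top picture shows six balls in the jar and none in the tub.
- **Scoop:** it stands where it started. The top picture shows no change there, and the bowl floor is level to within 0.4 mm front to back.
- **Bystanders:** the lid, bottle and tube rack show no change. I only looked at the tip box by eye, and it appears unmoved.
- **Beaker:** the top-view check showed changed pixels there. The raised arm covers that spot in the final picture, and the beaker is in the same place in the last scene picture. The gripper was at 0.27 m, well above the beaker's 0.1 m.
- **Forces:** the highest wrist force I read was about 24 N, briefly, when I pressed the scoop to confirm it had reached the pad.

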